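# Nest the reagent reservoirs and cap the stack

## Task

Put the clean reagent reservoirs away in the storage cradle: nest the blue one fully home in the white one that stands there, then the amber one fully home in the blue, then seat the green dust lid flat on the amber one. Set each piece down rather than dropping it, leave the white reservoir in its cradle, do not move the two small bottles, and let go of everything at the end.

Things in the scene. Friction and masses are not known exactly. Their poses are not given: they have to be found in the camera images.
- cradle: Dark grey storage cradle, a shallow tray that does not move, 140 (x) x 74 (y) x 12 mm high, floor 4 mm thick, opening 106 x 40 mm in which the white reservoir stands. Origin: centre of its underside on the worktop; x along the length.
- res_white: White reagent reservoir standing in the cradle, an open trough 124 (x) x 58 (y) x 60 mm high, 50 g. All three have one shape: tapered body (98 x 32 mm at the foot, 115 x 49 mm at 38 mm height), above it an upright collar 124 x 58 mm up to the rim; walls 2.5 mm, mouth 119 x 53 mm, straight sides, rounded corners. Origin: centre of the underside; x along the length, z up; a half turn makes no difference.
- res_blue: Blue reagent reservoir of the same shape and axes as the white one, loose on the worktop, upright; grasp it across its 58 mm width by the collar (38 to 60 mm height). Nested fully home in another reservoir, its collar's lower edge rests on the other's rim: its origin is then 22 mm above the other's origin, with 2 mm play all round. Origin: centre of the underside.
- res_amber: Amber (orange) reagent reservoir of the same shape and axes as the white one, 124 x 58 x 60 mm, loose on the worktop, upright; it is grasped and nests just as the blue one (origin 22 mm above the other's origin). Origin: centre of the underside.
- stack_lid: Green dust lid, 50 g, loose on the worktop, handle up: plate 124 (x) x 58 (y) mm at 12 to 16 mm height, tapered plug below it (105 x 39 mm at the bottom, 115 x 49 mm at the plate), ridge handle on top 14 mm wide (y), 60 mm long, from 16 to 40 mm height. Seated, the plate rests on the rim, its origin 48 mm above the reservoir's. Origin: centre of the plug's underside; half turn is equal.
- bottle_green: Small bottle with green cap, 46 mm across, 92 mm high, loose bystander standing on the worktop. Origin: centre of its underside.
- bottle_red: Small bottle with red cap, 44 mm across, 98 mm high, loose bystander standing on the worktop. Origin: centre of its underside.
Things that resemble listed ones, but are neither listed nor needed, are in the scene too. There is more than one size of the stack_lid; the job needs the middle-sized.

How it is judged (in metres and radians):
On the way, in this order (a step that is already met when the one before it is completed fails the run):
1. the blue reservoir is nested fully home in the white one (z of res_blue in the frame of res_white between 0.0195 and 0.0245 m and x of res_blue in the frame of res_white between -0.004 and 0.004 m and y of res_blue in the frame of res_white between -0.004 and 0.004 m and angle between the x axis of res_blue and the x axis of res_white, either way round below 0.08 rad and angle between res_blue's own z axis and vertical below 0.08 rad), for 0.2 s.
2. the amber reservoir is nested fully home in the blue one (all of step 1 and z of res_amber in the frame of res_blue between 0.0195 and 0.0245 m and x of res_amber in the frame of res_blue between -0.004 and 0.004 m and y of res_amber in the frame of res_blue between -0.004 and 0.004 m and angle between the x axis of res_amber and the x axis of res_blue, either way round below 0.08 rad and angle between res_amber's own z axis and vertical below 0.08 rad), for 0.2 s.
3. the lid is seated on the amber reservoir (all of step 2 and z of stack_lid in the frame of res_amber between 0.0455 and 0.0505 m and x of stack_lid in the frame of res_amber between -0.004 and 0.004 m and y of stack_lid in the frame of res_amber between -0.004 and 0.004 m and angle between the x axis of stack_lid and the x axis of res_amber, either way round below 0.08 rad and angle between stack_lid's own z axis and vertical below 0.08 rad), for 0.2 s.
At the end, for the whole second after the job is handed in: White upright in the cradle (within 8 mm of its centre); blue 22 mm above white, amber 22 mm above blue, lid 48 mm above amber (origins, each within 2.5 mm in height, 4 mm along x and y); all upright and lengthwise aligned within 0.08 rad, at rest and released (all of step 3 and z of res_white in the frame of cradle between 0 and 0.0075 m and horizontal distance between res_white and cradle below 0.008 m and angle between res_white's own z axis and vertical below 0.08 rad and linear speed of each of res_white, res_blue, res_amber, stack_lid below 0.02 m/s and contact force between the fingers and res_white below 0.05 N and contact force between the fingers and res_blue below 0.05 N and contact force between the fingers and res_amber below 0.05 N and contact force between the fingers and stack_lid below 0.05 N); the robot touches nothing.
It fails at once if a reservoir or the lid is dropped: it falls out of the fingers faster than 0.7 m/s, that is from more than about 25 mm ((contact force between the fingers and res_blue below 0.05 N and linear speed of res_blue above 0.7 m/s) or (contact force between the fingers and res_amber below 0.05 N and linear speed of res_amber above 0.7 m/s) or (contact force between the fingers and stack_lid below 0.05 N and linear speed of stack_lid above 0.7 m/s)).
It fails at once if a small bottle is moved more than 25 mm or knocked over (distance of any of bottle_green, bottle_red from where it was at the start of the episode above 0.025 m or angle between any of bottle_green, bottle_red's own z axis and vertical above 0.5 rad).
It also fails if it takes over 72 s, if anything falls off the work surface, if the arm or the gripper's body presses on something with over 40 N, if the wrist force passes 120 N, or if a joint passes its speed limit or range.

## Robot

A 7-joint arm with a two-finger parallel gripper is mounted at the origin on a cart in front of the work surface, level with it; the furniture and walls round the work are solid. World frame = base frame: x ahead of the robot, y to its left, z up, the work surface at z = 0. Lengths are in mm, angles in degrees, forces in N, time in s.
With the tool pointing down it reaches from about 400 to 850 mm from the base axis. Payload 4.5 kg.
Tool frame: the origin (TCP) lies at the very end of the fingers, on their centre line; the grasp point (between the pads) lies 19 mm behind it (ctrl.grasp_offset is the z of the grasp point in the tool frame, in mm); z points along the fingers, x is the direction in which the jaws open and shut, and the axes are right-handed (so a half turn about z gives the same grasp; the last joint's range is limited). The gripper opens to 85 mm and grips with 20 to 120 N. Pads are 22 mm wide; open, the fingers measure 114 mm over their backs; the gripper's body (76 mm by 85 mm) begins 54 mm behind the grasp point. The pads swing forward as they close: fully open they stand 13 mm farther back than shut.
Start: joints at [69.947, 39.483, -11.15, 89.685, 9.013, 51.709, -12.324], TCP at [234.06, -579.543, 231.317] pointing down, gripper open.
Joint ranges: [-172.22, 172.22], [-26.19, 119.32], [-84.43, 86.54], [7.71, 146.69], [-57.33, 237.33], [2.42, 119.75], [-152.13, 152.13]. Speed limits (degrees/s): [147.25, 147.25, 180, 180, 180, 180, 180].

## Interface

Orientations are given as a 3x3 rotation matrix whose columns are the frame's x, y, z axes.
In Python, from bench import ctrl, optics, job, finder gives the robot as it stands.
- The arm moves only by the shell command python3 -m pendant 'ROWS' [FORCE]. ROWS is JSON, a list of rows, each a list of 3 entries, a list of its own where there are three numbers: the turn, a rotation vector about the tool's x, y, z in rad, then the shift along the tool's x, y, z in m, then the finger opening in m, from 0 to 0.0854. A call has 1 to 8 rows; each row shifts and turns the pose as measured when the row begins, along the tool's axes as they then stand; what a row does not reach is not made up. A row lasts 1/12 s, in which the tool goes at most 41.7 mm and 7.16 degrees, less where a joint would pass 70% of its speed; a pose out of reach is approached as far as the arm can. A call with a gripper value outside its range is refused whole. The fingers move at their own pace and stop on an object; FORCE is the grip in N (left out, the last holds). Time passes only in rows, so rows that do not move let the fingers close. It gives the time, the measured TCP pose, the force and the opening at its end, in the units of the state.
- ctrl.observe(): the state, without advancing time (a new reading comes with each control period).
- optics.capture(name): name is "scene" or "side" or "wrist"; returns the picture (420x560x3 uint8, blue, green, red); there is no depth.
- optics.camera_params(name): a dict with "fx", "fy", "cx", "cy" (pixels), "rvec" (rotation vector, rad) and "tvec" (3), from world to camera coordinates, as OpenCV has them. Camera axes: x right, y down, z forward; pixel columns grow to the right and rows downward; lengths in mm; the calibration is good to about 2 mm. A picture is of the moment at which its call begins: read the wrist's pose just before it. camera_params takes no time and is no camera call; for the wrist camera it gives the pose at the moment of the call.
- job.finish_job(): hands the job in, once; it reports no verdict.
Trained networks look in the newest picture that a camera, given by its name, has taken for a name from the list of things; names that differ only in an ending like _2 or _b are one class to them, and where a whole thing is asked for, a point or a joint stands for the part that bears it (a point fixed in the world has none). Each returns a list of dicts, best first, with "conf" (0 to 1); they miss things now and then, are a little off and sometimes report something else, mostly with a low value. They report only what shows in the picture. A call takes as long as a camera call. They do not tell look-alikes from the thing itself.
- finder.outline_of(target, camera): "mask" (420x560 bool, what is visible of it) and "bbox" ([centre column, centre row, width, height] in pixels, round what is visible of it).
- finder.tip_of(target, camera): "at" ([column, row] in pixels: a listed point, or the origin of a listed thing).
The state is a dict: "t": time; "joint_pos": joint angles; "qvel": joint speeds; "joint_torque": joint torques, N m; "position": TCP position; "tcp_rot": TCP orientation; "ft_force": force on the tool from outside, world axes, zero at the start; "ft_torque": the same for the moment, N m; "finger_gap": opening from 0.0 (shut) to 1.0 (fully open).
Only numpy, scipy, OpenCV 4.12 (cv2) and the standard library are available. Lean on these libraries where they do the work, as an engineer would, in place of code of your own. Each camera call takes 0.05 s, during which the arm holds its last target.

## Working session

There is one attempt and no reset: what is moved stays moved. The work goes in short steps, Python scripts to look and compute and a shell command to move; the robot and the scene stay as the last step left them, time stands still between calls to the robot, and variables do not carry over. Pictures are saved under pics/ and viewed, and the job is handed in when it is done.

```bash
ls; mkdir -p pics; python3 - <<'E'
from bench import ctrl, optics, job, finder
import cv2,json
s=ctrl.observe()
print({k:s[k] for k in s})
print(ctrl.grasp_offset)
for n in ["scene","side","wrist"]:
    im=optics.capture(n); cv2.imwrite(f"pics/{n}0.png",im); print(n,optics.camera_params(n))
E
```

```text
pics
{'t': 0.0, 'joint_pos': array([ 69.94734275,  39.53346604, -11.14586511,  89.74585381,
         9.01193072,  51.7082528 , -12.32483318]), 'qvel': array([ 0.07394442,  0.00040069,  0.03399596, -0.08352775,  0.01592683,
       -0.01499995, -0.05878068]), 'joint_torque': array([ 5.85400221e-05, -5.39615786e+01, -1.26627926e+00, -1.58542335e+01,
        9.13307013e-03,  9.53436247e-03, -1.45456895e-06]), 'position': array([ 233.7418182 , -578.94256953,  230.47684742]), 'tcp_rot': array([[ 3.74509800e-01, -9.27222617e-01, -7.92349188e-04],
       [-9.27221127e-01, -3.74510622e-01,  1.66612727e-03],
       [-1.84161407e-03,  1.10701916e-04, -9.99998298e-01]]), 'ft_force': array([-0.56064394,  0.46589389,  1.15631842]), 'ft_torque': array([ 0.02042546, -0.00221899,  0.03025853]), 'finger_gap': 1.002363448858616}
-18.700000000000003
scene {'fx': 521.6843699754969, 'fy': 521.6843699754969, 'cx': 279.26431792120746, 'cy': 212.83144719496815, 'rvec': array([ 1.23213269, -2.13157076,  1.0829485 ]), 'tvec': array([ 281.07581679,  337.21495573, 1047.85998341])}
side {'fx': 521.8055548394917, 'fy': 521.8055548394917, 'cx': 280.51672154871335, 'cy': 216.12830646962084, 'rvec': array([ 0.66055603, -2.47363644,  1.31397946]), 'tvec': array([ 484.03053787,  164.98187006, 1264.31685475])}
wrist {'fx': 307.4879973188692, 'fy': 307.4879973188692, 'cx': 283.9854737851756, 'cy': 207.31286562369553, 'rvec': array([-2.40845549,  1.62461334,  0.22761618]), 'tvec': array([-624.84862713,  -35.28515508,  377.7629981 ])}
```

View pics/scene0.png

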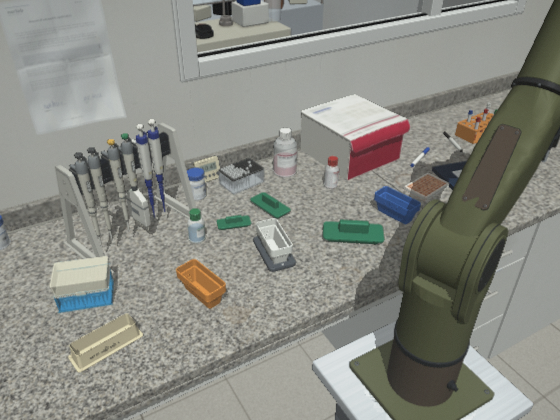

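View pics/side0.png

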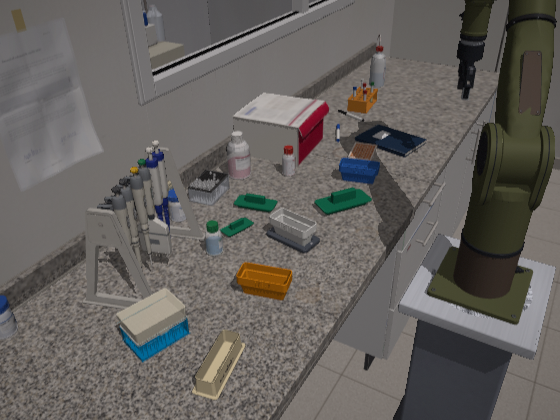

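View pics/wrist0.png

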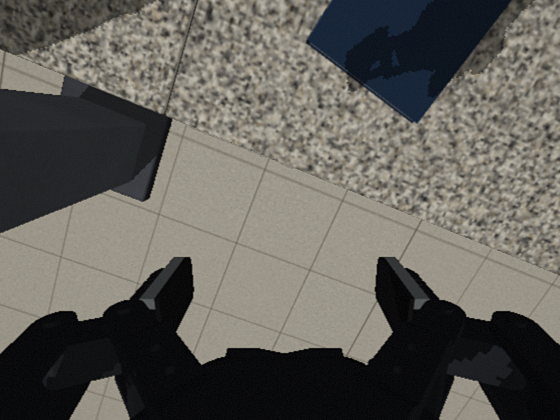

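```bash
cat > h.py <<'E'
from bench import ctrl, optics, job, finder
import cv2,numpy as np
from scipy.optimize import minimize
from scipy.spatial.transform import Rotation as R
def rect(a,b,z): return [[sx*a/2,sy*b/2,z] for sx in(-1,1) for sy in(-1,1)]
RES=np.array(rect(98,32,0)+rect(115,49,38)+rect(124,58,38)+rect(124,58,60),float)
LIDP=np.array(rect(105,39,0)+rect(115,49,12)+rect(124,58,12)+rect(124,58,16),float)
LIDH=np.array(rect(60,14,16)+rect(60,14,40),float)
MODEL={'res':[RES],'lid':[LIDP,LIDH]}
def proj(P,c): return cv2.projectPoints(np.asarray(P,float),c['rvec'],c['tvec'],np.array([[c['fx'],0,c['cx']],[0,c['fy'],c['cy']],[0,0,1.]]),None)[0][:,0]
def back(uv,z,c):
    Rm=cv2.Rodrigues(c['rvec'])[0]; d=Rm.T@np.array([(uv[0]-c['cx'])/c['fx'],(uv[1]-c['cy'])/c['fy'],1]); o=-Rm.T@c['tvec']
    return o+d*(z-o[2])/d[2]
def place(P,x,y,yaw,z): 
    c,s=np.cos(yaw),np.sin(yaw); return P@np.array([[c,s,0],[-s,c,0],[0,0,1]])+[x,y,z]
S=4
def sil(model,p,z,c):
    m=np.zeros((420*S,560*S),np.uint8)
    for P in MODEL[model]:
        h=cv2.convexHull(proj(place(P,*p,z),c).astype(np.float32)); cv2.fillConvexPoly(m,((h+.5)*S*16).astype(np.int32),255,shift=4)
    return cv2.resize(m,(560,420),interpolation=cv2.INTER_AREA)/255.
def fit(model,views,z,p0=None):
    # views: list of (mask,cam)
    def cost(q):
        t=0
        for m,c in views:
            s=sil(model,(q[0],q[1],q[2]/50),z,c); t+=np.abs(s-m).sum()/m.sum()
        return t
    best=None
    m,c=views[0]; ys,xs=np.nonzero(m); b=back((xs.mean(),ys.mean()),z+(35 if model=='res' else 14),c)
    starts=[(b[0],b[1],a) for a in np.arange(0,np.pi,np.pi/6)] if p0 is None else [p0]
    for a in starts:
        q0=np.array([a[0],a[1],a[2]*50]); 
        r=minimize(cost,q0,method='Nelder-Mead',options=dict(initial_simplex=q0+np.vstack([np.zeros(3),np.eye(3)*(10 if p0 is None else 4)]),xatol=.1,fatol=1e-4,maxiter=150))
        if best is None or r.fun<best.fun: best=r
    x=best.x; return x[0],x[1],x[2]/50,best.fun
def save(n,im): cv2.imwrite(f'pics/{n}.png',im)
E
python3 - <<'E'
from h import *
C={};V={};I={}
for n in ['scene','side']:
    I[n]=optics.capture(n); C[n]=optics.camera_params(n)
    for t in ['cradle','res_white','res_blue','res_amber','stack_lid','bottle_green','bottle_red']:
        o=finder.outline_of(t,n)
        V[t,n]=o
        print(n,t,[(round(d['conf'],2),np.round(d['bbox']).astype(int).tolist()) for d in o])
import pickle; pickle.dump((C,V,I),open('v0.pkl','wb'))
E
```

```text
scene cradle [(0.92, [276, 255, 43, 36])]
scene res_white [(0.75, [276, 241, 33, 47]), (0.56, [195, 226, 23, 39])]
scene res_blue [(0.77, [401, 204, 47, 40])]
scene res_amber [(0.8, [202, 284, 51, 46])]
scene stack_lid [(0.69, [274, 204, 40, 27]), (0.63, [233, 224, 38, 20]), (0.58, [354, 232, 64, 24])]
scene bottle_green [(0.84, [196, 227, 18, 35])]
scene bottle_red [(0.92, [333, 171, 17, 31]), (0.53, [398, 204, 45, 39])]
side cradle [(0.8, [294, 244, 51, 23]), (0.38, [286, 163, 14, 33])]
side res_white [(0.9, [295, 228, 49, 38])]
side res_blue [(0.89, [360, 170, 44, 26])]
side res_amber [(0.66, [264, 284, 56, 37])]
side stack_lid [(0.91, [343, 202, 60, 29]), (0.84, [238, 227, 29, 18]), (0.64, [256, 205, 39, 18])]
side bottle_green [(0.74, [214, 239, 16, 39])]
side bottle_red [(0.58, [288, 162, 16, 28])]
```

```bash
python3 - <<'E'
from h import *
import pickle; C,V,I=pickle.load(open('v0.pkl','rb'))
for t,z in [('res_white',4),('res_blue',0),('res_amber',0)]:
    vs=[(V[t,n][0]['mask'].astype(float),C[n]) for n in ['scene','side']]
    print(t,np.round(fit('res',vs,z),3),[np.round(fit('res',[v],z),2).tolist() for v in vs])
for nm,a,b in [('mid',0,2),('small',1,1),('large',2,0)]:
    vs=[(V['stack_lid',n][k]['mask'].astype(float),C[n]) for n,k in [('scene',a),('side',b)]]
    print(nm,np.round(fit('lid',vs,0),3))
    for (m,c) in vs:
        ys,xs=np.nonzero(m); g=np.array([back((x,y),14,c)[:2] for x,y in zip(xs,ys)],np.float32); print(cv2.minAreaRect(g))
for t,h in [('bottle_green',46),('bottle_red',49)]:
    for n in C: b=V[t,n][0]['bbox']; print(t,n,back(b[:2],h,C[n]))
for n in C:
    im=I[n].copy(); save(n+'crop',cv2.resize(im[130:320,170:450],None,fx=2.8,fy=2.8))
E
```

```text
res_white [4.92093e+02 5.80520e+01 2.94900e+00 1.75000e-01] [[492.53, 58.43, 2.96, 0.07], [492.07, 56.69, 2.89, 0.1]]
res_blue [ 4.62284e+02 -3.26654e+02  3.40200e+00  1.31000e-01] [[463.08, -326.01, 0.29, 0.08], [462.5, -327.61, 3.4, 0.05]]
res_amber [4.41077e+02 2.81262e+02 3.37600e+00 1.29000e-01] [[441.77, 281.83, 0.22, 0.07], [440.62, 280.7, 3.4, 0.06]]
mid [ 6.68611e+02 -3.16460e+01  3.32800e+00  2.73000e-01]
((666.3170776367188, -30.576683044433594), (124.9576416015625, 60.33308410644531), 10.046916961669922)
((668.5574340820312, -34.80140686035156), (125.51126861572266, 88.1082534790039), 12.265266418457031)
small [644.436  82.634   1.603   1.614]
((642.2871704101562, 99.39733123779297), (91.77603912353516, 64.07381439208984), 60.267974853515625)
((643.84814453125, 99.78536987304688), (91.57930755615234, 50.76632308959961), 73.03768157958984)
large [ 445.864 -160.104    0.765    0.743]
((446.4986877441406, -165.1272735595703), (163.56488037109375, 100.65917205810547), 54.935672760009766)
((446.9156799316406, -169.49073791503906), (166.93820190429688, 107.21842193603516), 54.885597229003906)
bottle_green scene [632.55925263 212.95870964  46.        ]
bottle_green side [636.16265135 212.84609883  46.        ]
bottle_red scene [ 679.45887179 -256.89363428   49.        ]
bottle_red side [ 673.01785755 -242.49019196   49.        ]
```

View pics/scenecrop.png

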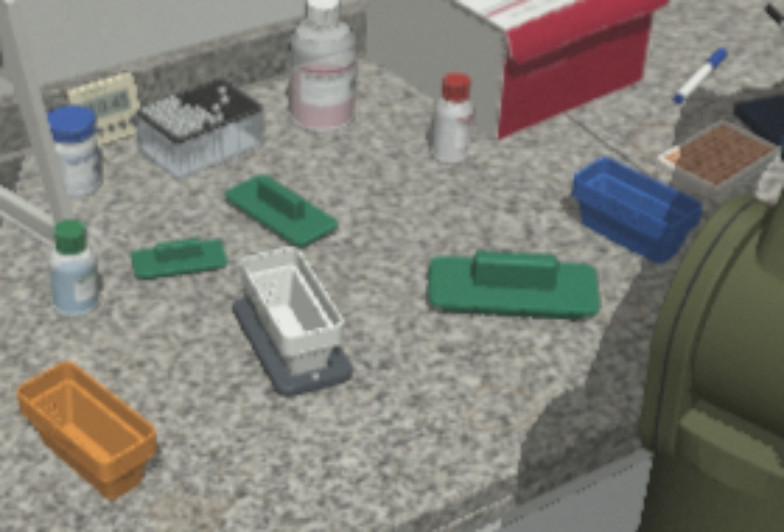

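```bash
cat >> h.py <<'E'
def Rt(yawdeg):  # tool down, tool x at yaw
    a=np.radians(yawdeg); x=np.array([np.cos(a),np.sin(a),0]); z=np.array([0,0,-1.]); return np.column_stack([x,np.cross(z,x),z])
def plan(pos,yawdeg,n,s=None,start=None):
    s=ctrl.observe(); p,Rm=(np.array(s['position']),np.array(s['tcp_rot'])) if start is None else start
    pos=np.array(pos,float); G=Rt(yawdeg)
    if np.dot(G[:,0],Rm[:,0])<0: G=G@np.diag([-1,-1,1.])
    rv=R.from_matrix(Rm.T@G).as_rotvec(); d=(pos-p)/n/1000
    out=[]
    for k in range(n):
        out.append([np.round(rv/n,3).tolist(),np.round(Rm.T@d,4).tolist()]); Rm=Rm@R.from_rotvec(rv/n).as_matrix()
    print('dist',np.round(np.linalg.norm(pos-p),1),'rot/row deg',np.round(np.degrees(np.linalg.norm(rv))/n,2))
    for o in out: print(o)
    return pos,Rm
def wristfit(tag,model,guess,z,target):
    s=ctrl.observe(); c=optics.camera_params('wrist'); im=optics.capture('wrist'); o=finder.outline_of(target,'wrist')
    print(target,[(round(d['conf'],2),np.round(d['bbox']).astype(int).tolist()) for d in o])
    v=im.copy()
    if o:
        best=min(o,key=lambda d:np.hypot(*(np.array(d['bbox'][:2])-proj([[guess[0],guess[1],z+40]],c)[0])))
        f=fit(model,[(best['mask'].astype(float),c)],z,guess); print('fit',np.round(f,3),'deg',np.degrees(f[2]))
        for P in MODEL[model]:
            for q in proj(place(P,*f[:3],z),c): cv2.circle(v,tuple(int(a) for a in q),3,(0,0,255),1)
    save(tag,v); return
E
python3 - <<'E'
from h import *
c=optics.camera_params('wrist'); Rm=cv2.Rodrigues(c['rvec'])[0]; s=ctrl.observe(); T=s['tcp_rot']
print('cam in tool', T.T@(-Rm.T@c['tvec']-s['position']), T.T@Rm.T)
plan([462,-327,200],-75,9)
E
```

```text
cam in tool [   0.77367897  -68.91024419 -141.36029917] [[ 9.99999935e-01 -7.66011764e-05 -3.51127155e-04]
 [ 1.69315531e-04  9.62214971e-01  2.72290877e-01]
 [ 3.17002004e-04 -2.72290919e-01  9.62214921e-01]]
dist 341.7 rot/row deg 0.78
[[-0.0, -0.0, 0.014], [-0.0165, -0.034, 0.0035]]
[[-0.0, -0.0, 0.014], [-0.017, -0.0338, 0.0035]]
[[-0.0, -0.0, 0.014], [-0.0175, -0.0335, 0.0035]]
[[-0.0, -0.0, 0.014], [-0.0179, -0.0333, 0.0035]]
[[-0.0, -0.0, 0.014], [-0.0184, -0.033, 0.0035]]
[[-0.0, -0.0, 0.014], [-0.0188, -0.0328, 0.0035]]
[[-0.0, -0.0, 0.014], [-0.0192, -0.0325, 0.0035]]
[[-0.0, -0.0, 0.014], [-0.0197, -0.0323, 0.0035]]
[[-0.0, -0.0, 0.014], [-0.0201, -0.032, 0.0035]]
```

Candidates, by scene pixel. Lids: small (234,222), middle (270,205), large (353,232); I choose the middle one, whose plate measured about 125 mm. Blue reservoir: (400,205), next to a brown box at (427,187). Amber: (202,284), with a beige trough at (105,340). White: (276,241), in the dark cradle. The crop confirms these choices.

```bash
python3 -m pendant '[[[0,0,0.014],[-0.0165,-0.034,0.0035],0.085],[[0,0,0.014],[-0.017,-0.0338,0.0035],0.085],[[0,0,0.014],[-0.0175,-0.0335,0.0035],0.085],[[0,0,0.014],[-0.018,-0.0333,0.0035],0.085],[[0,0,0.014],[-0.0184,-0.033,0.0035],0.085],[[0,0,0.014],[-0.0188,-0.0328,0.0035],0.085],[[0,0,0.014],[-0.0192,-0.0325,0.0035],0.085],[[0,0,0.014],[-0.0197,-0.0323,0.0035],0.085]]' 40
python3 - <<'E'
from h import *
wristfit('w1','res',(462.3,-326.8,.26),0,'res_blue')
plan([462,-327,200],-75,2)
E
```

```text
t: 1.62
position: [436.8, -361.9, 200.9]
tcp_rot: [[0.239, -0.971, -0.003], [-0.971, -0.239, -0.012], [0.011, 0.006, -1.0]]
ft_force: [0.5, -0.0, -0.2]
finger_gap: 0.994
res_blue [(0.85, [248, 158, 66, 135])]
fit [ 4.60431e+02 -3.25056e+02  2.42000e-01  3.10000e-02] deg 13.854472068124323
dist 34.0 rot/row deg 0.26
[[0.0, -0.003, -0.003], [-0.0111, -0.0128, 0.0002]]
[[0.0, -0.003, -0.003], [-0.0111, -0.0128, 0.0003]]
```

View pics/w1.png

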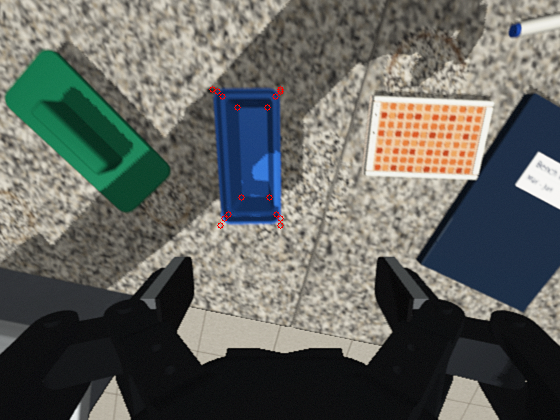

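```bash
python3 - <<'E'
from h import *
plan([460.8,-325.5,110],-76,4)
E
```

```text
dist 97.0 rot/row deg 0.19
[[0.0, -0.002, 0.003], [-0.0062, -0.0062, 0.0226]]
[[0.0, -0.002, 0.003], [-0.0061, -0.0062, 0.0226]]
[[0.0, -0.002, 0.003], [-0.0061, -0.0062, 0.0226]]
[[0.0, -0.002, 0.003], [-0.0061, -0.0062, 0.0226]]
```

```bash
python3 -m pendant '[[[0,-0.002,0.003],[-0.0062,-0.0062,0.0226],0.085],[[0,-0.002,0.003],[-0.0061,-0.0062,0.0226],0.085],[[0,-0.002,0.003],[-0.0061,-0.0062,0.0226],0.085],[[0,-0.002,0.003],[-0.0061,-0.0062,0.0226],0.085],[[0,0,0],[0,0,0],0.085]]'
python3 - <<'E'
from h import *
wristfit('w2','res',(461,-326,.25),0,'res_blue')
plan([460.8,-325.5,36],-76,4)
E
```

```text
t: 2.13
position: [466.8, -323.7, 109.4]
tcp_rot: [[0.248, -0.969, 0.007], [-0.969, -0.248, -0.002], [0.004, -0.006, -1.0]]
ft_force: [-0.2, 0.1, 0.2]
finger_gap: 0.993
res_blue [(0.92, [281, 231, 94, 178])]
fit [ 4.60706e+02 -3.25194e+02  2.46000e-01  3.60000e-02] deg 14.117853243314329
dist 76.9 rot/row deg 0.19
[[-0.002, -0.002, 0.001], [-0.0009, 0.0016, 0.0191]]
[[-0.002, -0.002, 0.001], [-0.0009, 0.0016, 0.0191]]
[[-0.002, -0.002, 0.001], [-0.0008, 0.0015, 0.0191]]
[[-0.002, -0.002, 0.001], [-0.0008, 0.0015, 0.0192]]
```

View pics/w2.png

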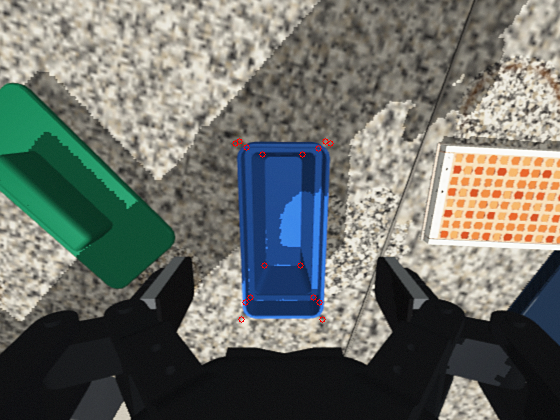

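```bash
python3 -m pendant '[[[-0.002,-0.002,0.001],[-0.0009,0.0016,0.0191],0.085],[[-0.002,-0.002,0.001],[-0.0009,0.0016,0.0191],0.085],[[-0.002,-0.002,0.001],[-0.0008,0.0015,0.0191],0.085],[[-0.002,-0.002,0.001],[-0.0008,0.0015,0.0192],0.085],[[0,0,0],[0,0,0],0.085]]'
python3 - <<'E'
from h import *
save('s1',np.hstack([cv2.resize(optics.capture(n)[a:a+120,b:b+130],None,fx=3,fy=3) for n,a,b in [('scene',140,340),('side',100,300)]]))
plan([460.8,-325.5,36],-76,1)
E
```

```text
t: 2.65
position: [464.7, -336.0, 43.5]
tcp_rot: [[0.235, -0.972, 0.015], [-0.972, -0.235, -0.014], [0.017, -0.011, -1.0]]
ft_force: [-0.3, 0.2, -0.4]
finger_gap: 0.994
dist 16.2 rot/row deg 1.49
[[-0.014, -0.021, -0.007], [-0.0127, 0.0029, 0.0097]]
```

View pics/s1.png

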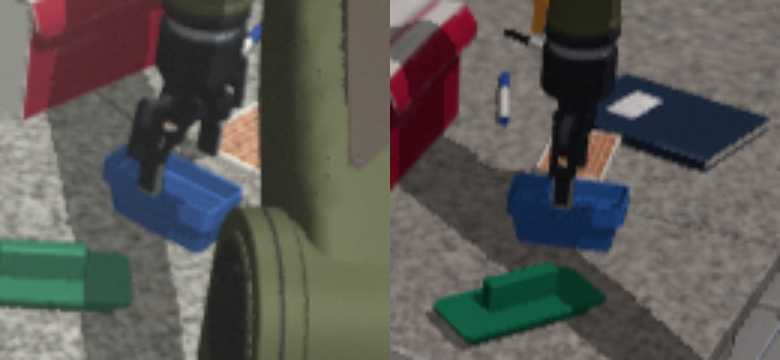

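```bash
python3 -m pendant '[[[-0.014,-0.02,-0.007],[-0.012,0.003,0],0.085],[[0,0,0],[0,0,0],0.085]]'; python3 - <<'E'
from h import *
plan([460.8,-325.5,36],-76,1)
E
python3 -m pendant '[[[0,0,0],[0,0,0],0.085]]'; python3 - <<'E'
from h import *
plan([460.8,-325.5,36],-76,1)
E
```

```text
t: 2.92
position: [461.6, -327.0, 49.0]
tcp_rot: [[0.241, -0.97, 0.003], [-0.97, -0.241, -0.002], [0.003, -0.002, -1.0]]
ft_force: [-0.6, 0.9, -0.6]
finger_gap: 0.995
dist 13.1 rot/row deg 0.2
[[-0.002, -0.003, -0.001], [-0.0017, 0.0004, 0.013]]
t: 3.0
position: [462.2, -327.5, 50.5]
tcp_rot: [[0.241, -0.97, 0.005], [-0.97, -0.241, -0.003], [0.004, -0.004, -1.0]]
ft_force: [-0.0, 0.4, 0.3]
finger_gap: 0.996
dist 14.7 rot/row deg 0.33
[[-0.004, -0.004, -0.001], [-0.0024, 0.001, 0.0145]]
```

```bash
python3 -m pendant '[[[-0.004,-0.004,0],[-0.0024,0.001,0.008],0.085],[[0,0,0],[0,0,0.006],0.085]]'; python3 - <<'E'
from h import *
plan([460.8,-325.5,36],-76,1)
E
python3 -m pendant '[[[0,0,0],[0,0,0],0.085]]'; python3 - <<'E'
from h import *
plan([460.8,-325.5,36],-76,1)
E
```

```text
t: 3.17
position: [462.4, -326.1, 38.6]
tcp_rot: [[0.242, -0.97, 0.004], [-0.97, -0.242, -0.003], [0.004, -0.003, -1.0]]
ft_force: [-0.8, -0.1, -0.9]
finger_gap: 0.997
dist 3.2 rot/row deg 0.28
[[-0.003, -0.004, -0.0], [-0.001, 0.0015, 0.0026]]
t: 3.25
position: [462.2, -325.8, 37.8]
tcp_rot: [[0.242, -0.97, 0.003], [-0.97, -0.242, -0.002], [0.003, -0.003, -1.0]]
ft_force: [-0.4, -0.1, 0.3]
finger_gap: 0.993
dist 2.3 rot/row deg 0.23
[[-0.003, -0.003, -0.0], [-0.0007, 0.0013, 0.0018]]
```

Good. Closing.

```bash
python3 -m pendant '[[[-0.003,-0.003,0],[-0.0007,0.0013,0.0015],0.06],[[0,0,0],[0,0,0],0.05],[[0,0,0],[0,0,0],0.045],[[0,0,0],[0,0,0],0.045],[[0,0,0],[0,0,0],0.045],[[0,0,0],[0,0,0],0.045]]' 40
python3 - <<'E'
from h import *
save('s2',np.hstack([cv2.resize(optics.capture(n)[a:a+120,b:b+130],None,fx=3,fy=3) for n,a,b in [('scene',140,340),('side',100,300)]]))
print(ctrl.observe()['finger_gap'])
E
```

```text
t: 3.75
position: [460.5, -325.0, 35.7]
tcp_rot: [[0.242, -0.97, -0.002], [-0.97, -0.242, 0.001], [-0.001, 0.002, -1.0]]
ft_force: [-0.5, 0.2, 0.4]
finger_gap: 0.669
0.6671276088511116
```

View pics/s2.png

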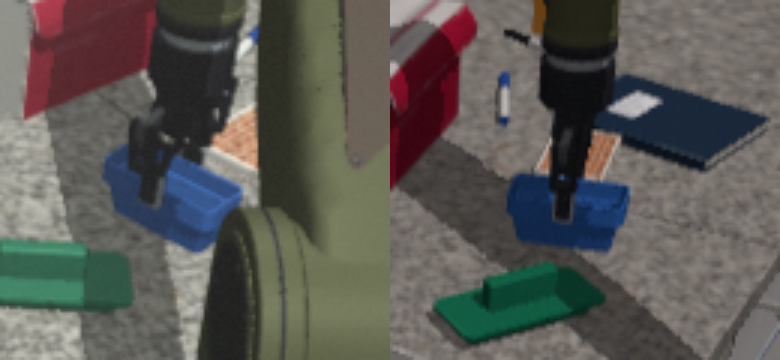

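```bash
python3 - <<'E'
from h import *
for n,a,b in [('scene',140,340),('side',100,300)]:
    c=optics.camera_params(n)
    for sgn in(1,-1):
      for off in (29,38):
        d=Rt(-76)[:,0]*sgn*off
        print(n,sgn,off,[(z,np.round((proj([[460.6+d[0],-325.2+d[1],z]],c)[0]-[b,a])*3).tolist()) for z in(28,32,36,38,42,60)])
E
```

```text
scene 1 29 [(28, [186.0, 188.0]), (32, [186.0, 185.0]), (36, [187.0, 181.0]), (38, [187.0, 179.0]), (42, [188.0, 176.0]), (60, [191.0, 160.0])]
scene 1 38 [(28, [191.0, 184.0]), (32, [192.0, 181.0]), (36, [192.0, 177.0]), (38, [193.0, 176.0]), (42, [193.0, 172.0]), (60, [196.0, 157.0])]
scene -1 29 [(28, [149.0, 213.0]), (32, [150.0, 209.0]), (36, [151.0, 206.0]), (38, [151.0, 204.0]), (42, [151.0, 200.0]), (60, [154.0, 185.0])]
scene -1 38 [(28, [144.0, 216.0]), (32, [144.0, 213.0]), (36, [145.0, 210.0]), (38, [145.0, 208.0]), (42, [146.0, 204.0]), (60, [148.0, 188.0])]
side 1 29 [(28, [180.0, 205.0]), (32, [181.0, 202.0]), (36, [181.0, 198.0]), (38, [181.0, 197.0]), (42, [181.0, 193.0]), (60, [182.0, 179.0])]
side 1 38 [(28, [182.0, 201.0]), (32, [182.0, 198.0]), (36, [182.0, 195.0]), (38, [182.0, 193.0]), (42, [183.0, 190.0]), (60, [184.0, 175.0])]
side -1 29 [(28, [172.0, 230.0]), (32, [172.0, 227.0]), (36, [172.0, 224.0]), (38, [172.0, 222.0]), (42, [172.0, 219.0]), (60, [173.0, 204.0])]
side -1 38 [(28, [170.0, 234.0]), (32, [170.0, 231.0]), (36, [171.0, 228.0]), (38, [171.0, 226.0]), (42, [171.0, 223.0]), (60, [172.0, 208.0])]
```

```bash
python3 - <<'E'
from h import *
st=plan([461,-325,160],-76,4)
plan([490,-70,180],-101,7,start=st)
E
```

```text
dist 124.3 rot/row deg 0.03
[[0.0, 0.0, 0.0], [-0.0, -0.0001, -0.0311]]
[[0.0, 0.0, 0.0], [-0.0, -0.0001, -0.0311]]
[[0.0, 0.0, 0.0], [0.0, -0.0001, -0.0311]]
[[0.0, 0.0, 0.0], [0.0, -0.0001, -0.0311]]
dist 257.4 rot/row deg 3.57
[[-0.0, 0.0, 0.062], [-0.0343, -0.0128, -0.0029]]
[[-0.0, 0.0, 0.062], [-0.0351, -0.0107, -0.0029]]
[[-0.0, 0.0, 0.062], [-0.0357, -0.0085, -0.0029]]
[[-0.0, 0.0, 0.062], [-0.0361, -0.0062, -0.0029]]
[[-0.0, 0.0, 0.062], [-0.0364, -0.004, -0.0029]]
[[-0.0, 0.0, 0.062], [-0.0366, -0.0017, -0.0029]]
[[-0.0, 0.0, 0.062], [-0.0367, 0.0006, -0.0029]]
```

```bash
python3 -m pendant '[[[0,0,0],[0,0,-0.015],0.045],[[0,0,0],[0,0,-0.03],0.045],[[0,0,0],[0,0,-0.03],0.045],[[0,0,0],[0,0,-0.03],0.045],[[0,0,0],[0,0,-0.018],0.045]]'
python3 -m pendant '[[[0,0,0.062],[-0.0343,-0.0128,-0.003],0.045],[[0,0,0.062],[-0.0351,-0.0107,-0.003],0.045],[[0,0,0.062],[-0.0357,-0.0085,-0.003],0.045],[[0,0,0.062],[-0.0361,-0.0062,-0.003],0.045],[[0,0,0.062],[-0.0364,-0.004,-0.003],0.045],[[0,0,0.062],[-0.0366,-0.0017,-0.003],0.045],[[0,0,0.062],[-0.0367,0,-0.003],0.045],[[0,0,0],[0,0,0],0.045]]'
python3 - <<'E'
from h import *
print(ctrl.observe()['finger_gap'])
wristfit('w3','res',(492.3,57.7,-.19),4,'res_white')
plan([492,58,180],-101,4)
E
```

```text
t: 4.27
position: [457.1, -322.9, 157.5]
tcp_rot: [[0.243, -0.97, -0.014], [-0.97, -0.243, 0.008], [-0.011, 0.011, -1.0]]
ft_force: [-0.1, 0.0, -0.5]
finger_gap: 0.671
t: 4.93
position: [493.5, -64.9, 184.2]
tcp_rot: [[-0.221, -0.975, -0.001], [-0.975, 0.221, 0.0], [0.0, 0.001, -1.0]]
ft_force: [0.6, 0.6, -1.0]
finger_gap: 0.672
0.6716721504757728
res_white [(0.64, [152, 229, 85, 136])]
fit [ 4.89115e+02  5.77400e+01 -1.56000e-01  1.04000e-01] deg -8.965819676165905
dist 130.8 rot/row deg 0.53
[[0.0, -0.001, -0.009], [-0.0318, 0.0074, 0.0009]]
[[0.0, -0.001, -0.009], [-0.0319, 0.0071, 0.0009]]
[[0.0, -0.001, -0.009], [-0.032, 0.0068, 0.0009]]
[[0.0, -0.001, -0.009], [-0.032, 0.0065, 0.001]]
```

View pics/w3.png

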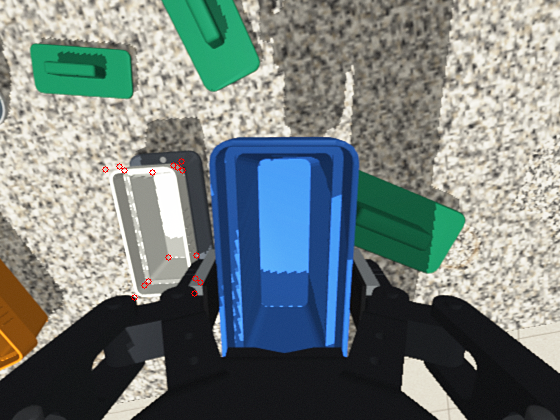

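```bash
python3 - <<'E'
from h import *
c=optics.camera_params('wrist'); im=optics.capture('wrist')
import pickle; pickle.dump((c,im),open('w3.pkl','wb'))
v=cv2.resize(im[140:320,80:240],None,fx=3.6,fy=3.6,interpolation=cv2.INTER_CUBIC)
for p,col in [((492.3,57.7,-.19),(0,0,255)),((489.1,57.7,-.156),(255,0,0))]:
    q=proj(place(np.array(rect(124,58,60),float)[[0,1,3,2]],*p,4),c); q=((q+.5-[80,140])*3.6).astype(np.int32); cv2.polylines(v,[q],True,col,1)
    q=proj(place(np.array(rect(140,74,12),float)[[0,1,3,2]],*p,0),c); q=((q+.5-[80,140])*3.6).astype(np.int32); cv2.polylines(v,[q],True,col,1)
save('w3c',v)
E
```

```text
(no output)
```

View pics/w3c.png

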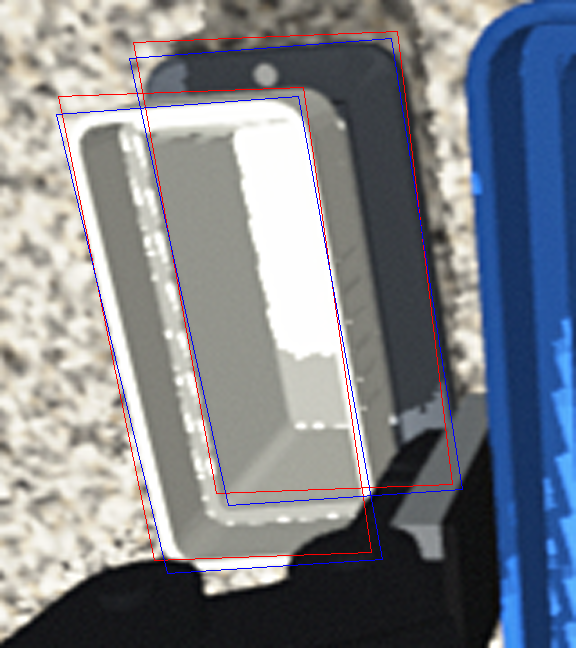

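```bash
python3 - <<'E'
from h import *
plan([490.8,57.6,150],-99.5,4)
E
```

```text
dist 137.1 rot/row deg 0.96
[[0.0, -0.002, -0.017], [-0.0323, 0.0078, 0.0083]]
[[0.0, -0.002, -0.017], [-0.0324, 0.0073, 0.0084]]
[[0.0, -0.002, -0.017], [-0.0325, 0.0067, 0.0084]]
[[0.0, -0.002, -0.017], [-0.0326, 0.0062, 0.0085]]
```

```bash
python3 -m pendant '[[[0,-0.002,-0.017],[-0.0323,0.0078,0.0083],0.045],[[0,-0.002,-0.017],[-0.0324,0.0073,0.0083],0.045],[[0,-0.002,-0.017],[-0.0325,0.0067,0.0083],0.045],[[0,0,-0.01],[-0.0326,0.0062,0.0083],0.045],[[0,0,0],[0,0,0],0.045],[[0,0,0],[0,0,0],0.045]]'
python3 - <<'E'
from h import *
plan([490.8,57.6,125],-99.5,2)
save('s3',np.hstack([cv2.resize(optics.capture(n)[a:a+130,b:b+130],None,fx=3,fy=3) for n,a,b in [('scene',160,210),('side',150,230)]]))
E
```

```text
t: 5.58
position: [493.4, 45.1, 148.4]
tcp_rot: [[-0.193, -0.981, 0.001], [-0.981, 0.193, -0.009], [0.009, -0.003, -1.0]]
ft_force: [-0.9, -1.6, -1.5]
finger_gap: 0.673
dist 26.7 rot/row deg 0.85
[[-0.002, -0.004, -0.014], [-0.006, 0.0025, 0.0117]]
[[-0.002, -0.004, -0.014], [-0.006, 0.0024, 0.0117]]
```

View pics/s3.png

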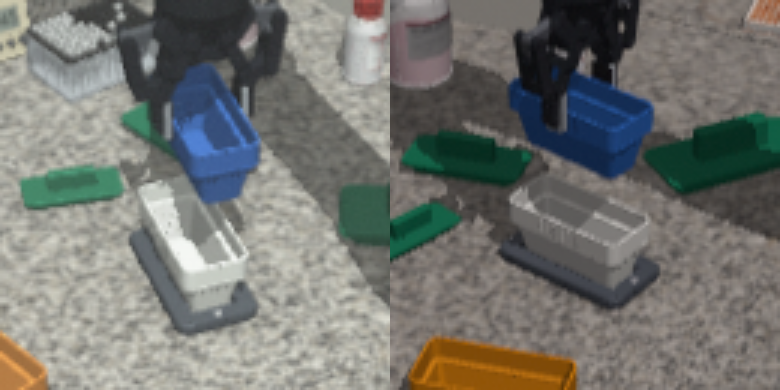

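```bash
python3 -m pendant '[[[-0.002,-0.004,-0.014],[-0.006,0.0025,0.0117],0.045],[[-0.002,-0.004,-0.014],[-0.006,0.0024,0.0117],0.045],[[0,0,0],[0,0,0],0.045]]'
cat >> h.py <<'E'
def fixfit(items):
    for n in ['scene','side']:
        im=optics.capture(n); c=optics.camera_params(n)
        for t,model,z,g in items:
            o=finder.outline_of(t,n)
            o=[d for d in o if np.hypot(*(np.array(d['bbox'][:2])-proj([[g[0],g[1],z+30]],c)[0]))<20]
            if not o: print(n,t,'none'); continue
            f=fit(model,[(o[0]['mask'].astype(float),c)],z,g); print(n,t,np.round(f,2),round(np.degrees(f[2]),1))
E
python3 - <<'E'
from h import *
s=ctrl.observe(); print(s['position'])
plan([490.8,57.6,125],-99.5,1)
p=s['position']
fixfit([('res_white','res',4,(491,57.6,-.166)),('res_blue','res',p[2]-35.7,(p[0],p[1],-.166))])
E
```

```text
t: 5.93
position: [492.7, 50.6, 125.9]
tcp_rot: [[-0.176, -0.984, 0.003], [-0.984, 0.176, -0.002], [0.002, -0.003, -1.0]]
ft_force: [-0.8, -0.6, -0.4]
finger_gap: 0.669
[492.66730824  50.6020809  125.89032591]
dist 7.3 rot/row deg 0.67
[[-0.003, -0.002, -0.011], [-0.0066, 0.0031, 0.0009]]
scene res_white [ 4.9108e+02  5.8540e+01 -1.6000e-01  3.0000e-01] -9.4
scene res_blue [ 4.9182e+02  4.6080e+01 -3.8000e-01  2.3000e-01] -21.7
side res_white [ 4.9352e+02  5.5360e+01 -2.8000e-01  1.5000e-01] -15.9
side res_blue [ 4.9675e+02  4.7670e+01 -2.2000e-01  3.6000e-01] -12.8
```

```bash
python3 -m pendant '[[[-0.003,-0.002,-0.004],[-0.007,0.003,0.004],0.045],[[0,0,0],[0,0,0.004],0.045],[[0,0,0],[0,0,0],0.045]]'
python3 - <<'E'
from h import *
plan([491,57.7,100],-100,1)
save('s4',np.hstack([cv2.resize(optics.capture(n)[a:a+130,b:b+130],None,fx=3,fy=3) for n,a,b in [('scene',170,210),('side',170,230)]]))
E
```

```text
t: 6.48
position: [492.9, 59.1, 120.0]
tcp_rot: [[-0.172, -0.985, 0.006], [-0.985, 0.172, 0.001], [-0.002, -0.006, -1.0]]
ft_force: [0.5, -0.0, -0.9]
finger_gap: 0.672
dist 20.1 rot/row deg 0.36
[[-0.006, 0.002, 0.002], [0.0018, 0.0018, 0.02]]
```

View pics/s4.png

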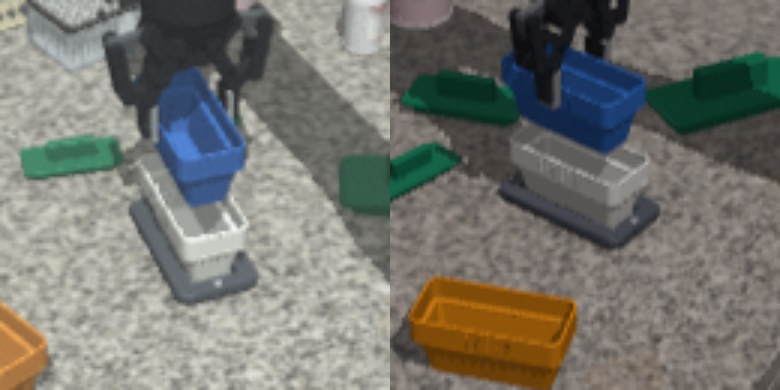

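```bash
cat >> h.py <<'E'
def overlay(tag,items,crops,k=3):
    out=[]
    for n,a,b in crops:
        im=optics.capture(n); c=optics.camera_params(n)
        v=cv2.resize(im[a:a+130,b:b+130],None,fx=k,fy=k,interpolation=cv2.INTER_CUBIC)
        for (L,W,zz),p,z,col in items:
            q=proj(place(np.array(rect(L,W,zz),float)[[0,1,3,2]],*p,z),c); q=((q+.5-[b,a])*k*8).astype(np.int32); cv2.polylines(v,[q],True,col,1,cv2.LINE_AA,shift=3)
        out.append(v)
    save(tag,np.hstack(out))
E
python3 - <<'E'
from h import *
s=ctrl.observe(); p=s['position']; yaw=np.arctan2(*s['tcp_rot'][[1,0],0])+np.pi/2
W=(491,57.7,np.radians(-10))
overlay('s5',[((124,58,60),W,4,(0,0,255)),((140,74,12),W,0,(0,255,0)),((124,58,60),(p[0],p[1],yaw),p[2]-35.7,(0,255,255)),((98,32,0),(p[0],p[1],yaw),p[2]-35.7,(0,255,255))],[('scene',170,210),('side',170,230)])
E
```

```text
(no output)
```

View pics/s5.png

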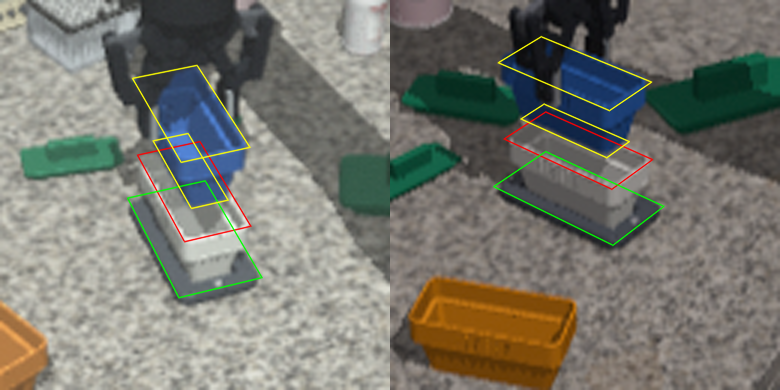

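```bash
python3 -m pendant '[[[-0.006,0.002,0.002],[0.0018,0.0018,0.012],0.045],[[0,0,0],[0,0,0.012],0.045],[[0,0,0],[0,0,0],0.045]]'
python3 - <<'E'
from h import *
plan([491,57.7,80],-100,1)
E
```

```text
t: 6.93
position: [491.8, 57.3, 95.2]
tcp_rot: [[-0.175, -0.985, 0.002], [-0.985, 0.175, -0.0], [-0.0, -0.002, -1.0]]
ft_force: [-0.3, 0.4, -1.1]
finger_gap: 0.674
dist 15.3 rot/row deg 0.12
[[-0.002, 0.0, -0.001], [-0.0003, 0.0009, 0.0152]]
```

```bash
python3 -m pendant '[[[-0.002,0,0],[0,0.001,0.01],0.045],[[0,0,0],[0,0,0.01],0.045],[[0,0,0],[0,0,0],0.045]]'
python3 - <<'E'
from h import *
s=ctrl.observe(); p=s['position']; yaw=np.arctan2(*s['tcp_rot'][[1,0],0])+np.pi/2
W=(491,57.7,np.radians(-10))
overlay('s6',[((124,58,60),W,4,(0,0,255)),((124,58,60),(p[0],p[1],yaw),p[2]-35.7,(0,255,255))],[('scene',170,210),('side',170,230)])
plan([491,57.7,61.7],-100,1)
E
```

```text
t: 7.18
position: [490.4, 57.0, 72.8]
tcp_rot: [[-0.175, -0.985, -0.001], [-0.985, 0.175, -0.0], [0.0, 0.001, -1.0]]
ft_force: [0.1, 0.5, -0.6]
finger_gap: 0.665
dist 12.2 rot/row deg 0.09
[[0.0, -0.0, -0.002], [-0.0007, -0.0, 0.0122]]
```

View pics/s6.png

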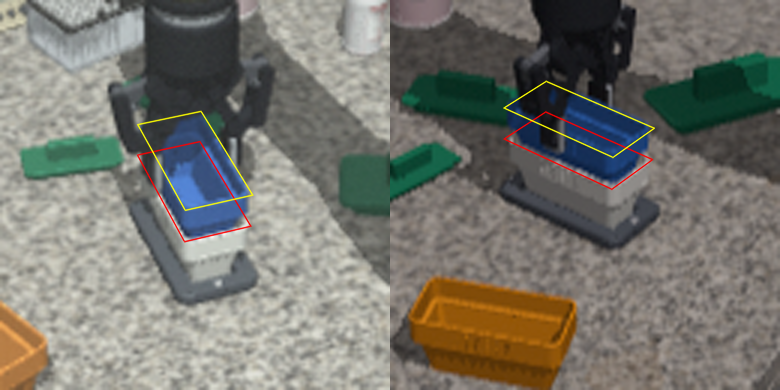

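```bash
python3 -m pendant '[[[0,0,0],[-0.0005,0,0.006],0.045],[[0,0,0],[0,0,0.003],0.045],[[0,0,0],[0,0,0],0.045]]'
python3 -m pendant '[[[0,0,0],[0,0,0.002],0.045],[[0,0,0],[0,0,0],0.045]]'
python3 -m pendant '[[[0,0,0],[0,0,0.002],0.045],[[0,0,0],[0,0,0],0.045]]'
```

```text
t: 7.53
position: [491.4, 57.7, 64.8]
tcp_rot: [[-0.175, -0.985, 0.001], [-0.985, 0.175, 0.0], [-0.0, -0.001, -1.0]]
ft_force: [1.2, -0.8, -0.3]
finger_gap: 0.673
t: 7.7
position: [491.5, 57.7, 62.7]
tcp_rot: [[-0.175, -0.985, 0.001], [-0.985, 0.175, 0.0], [-0.0, -0.001, -1.0]]
ft_force: [-0.4, 0.2, -0.3]
finger_gap: 0.67
t: 7.87
position: [491.6, 57.8, 61.9]
tcp_rot: [[-0.175, -0.985, 0.002], [-0.985, 0.175, 0.001], [-0.001, -0.002, -1.0]]
ft_force: [-1.3, 0.3, -0.5]
finger_gap: 0.664
```

```bash
python3 -m pendant '[[[0,0,0],[0,0,0.002],0.045],[[0,0,0],[0,0,0],0.045]]'
python3 -m pendant '[[[0,0,0],[0,0,0.003],0.045],[[0,0,0],[0,0,0],0.045]]'
```

```text
t: 8.03
position: [491.6, 57.7, 62.2]
tcp_rot: [[-0.175, -0.984, 0.004], [-0.985, 0.175, 0.001], [-0.002, -0.003, -1.0]]
ft_force: [-0.2, -0.6, -1.4]
finger_gap: 0.671
t: 8.2
position: [491.8, 57.9, 62.2]
tcp_rot: [[-0.175, -0.985, 0.006], [-0.985, 0.175, 0.002], [-0.003, -0.005, -1.0]]
ft_force: [0.1, -0.4, -1.6]
finger_gap: 0.673
```

```bash
python3 -m pendant '[[[0,0,0],[0,0,0.004],0.045],[[0,0,0],[0,0,0.004],0.045]]'; python3 - <<'E'
from h import *
s=ctrl.observe(); p=s['position']
W=(491.3,57.7,np.radians(-10))
overlay('s7',[((124,58,60),W,26,(0,255,255))],[('scene',170,210),('side',170,230)])
E
```

```text
t: 8.37
position: [492.2, 57.9, 60.3]
tcp_rot: [[-0.175, -0.984, 0.01], [-0.985, 0.175, 0.003], [-0.005, -0.009, -1.0]]
ft_force: [-9.6, 0.7, 68.6]
finger_gap: 0.672
```

View pics/s7.png

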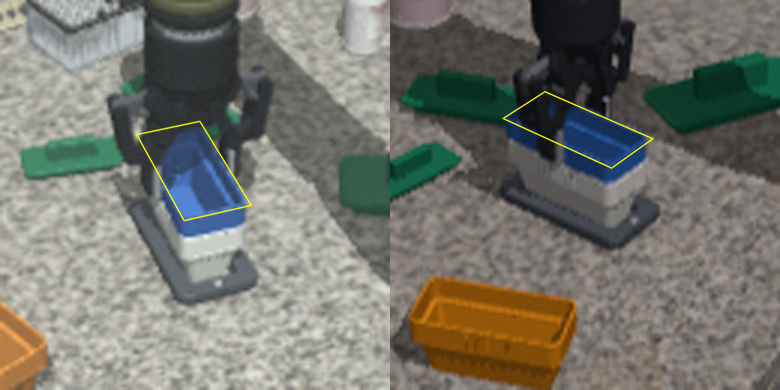

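```bash
python3 -m pendant '[[[0.008,0,0],[0,0,-0.002],0.045],[[0,0,0],[0,0,0],0.07],[[0,0,0],[0,0,0],0.085],[[0,0,0],[0,0,0],0.085],[[0,0,0],[0,0,0],0.085]]'
python3 - <<'E'
from h import *
W=(491.3,57.7,np.radians(-10))
overlay('s8',[((124,58,60),W,26,(0,255,255))],[('scene',170,210),('side',170,230)])
E
```

```text
t: 8.88
position: [493.7, 58.1, 64.1]
tcp_rot: [[-0.175, -0.984, 0.023], [-0.985, 0.175, 0.003], [-0.007, -0.022, -1.0]]
ft_force: [0.4, -0.3, 0.4]
finger_gap: 0.997
```

View pics/s8.png

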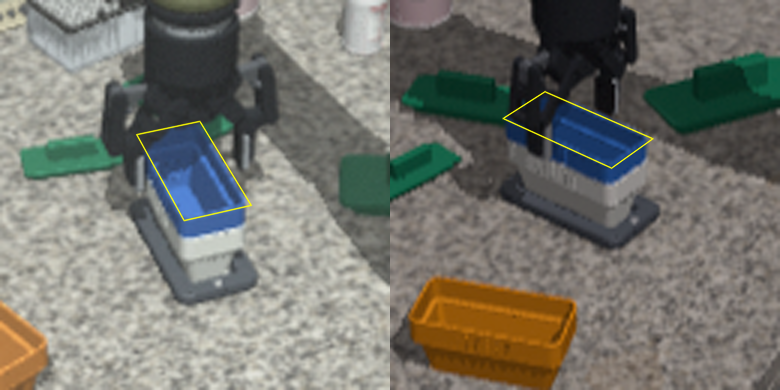

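```bash
python3 -m pendant '[[[0.02,-0.01,0],[0,0,-0.02],0.085],[[0,0,0],[0,0,-0.035],0.085],[[0,0,0],[0,0,-0.035],0.085],[[0,0,0],[0,0,-0.035],0.085],[[0,0,0],[0,0,-0.02],0.085],[[0,0,0],[0,0,0],0.085],[[0,0,0],[0,0,0],0.085]]'
python3 - <<'E'
from h import *
wristfit('w4','res',(491.5,57.8,-.175),26,'res_blue')
plan([441,281,150],-76.6,7)
E
```

```text
t: 9.57
position: [486.6, 56.4, 210.9]
tcp_rot: [[-0.175, -0.984, 0.037], [-0.984, 0.176, 0.008], [-0.015, -0.035, -0.999]]
ft_force: [-0.1, 0.6, -0.6]
finger_gap: 0.991
res_blue [(0.59, [282, 196, 70, 136])]
fit [ 4.92013e+02  5.85540e+01 -1.70000e-01  2.80000e-02] deg -9.7604487540199
dist 236.8 rot/row deg 3.37
[[-0.005, 0.001, -0.059], [-0.0303, 0.0123, 0.0086]]
[[-0.005, 0.001, -0.059], [-0.031, 0.0104, 0.0086]]
[[-0.005, 0.001, -0.059], [-0.0316, 0.0085, 0.0086]]
[[-0.005, 0.001, -0.059], [-0.032, 0.0066, 0.0086]]
[[-0.005, 0.001, -0.059], [-0.0324, 0.0047, 0.0086]]
[[-0.005, 0.001, -0.059], [-0.0326, 0.0027, 0.0086]]
[[-0.005, 0.001, -0.059], [-0.0327, 0.0008, 0.0086]]
```

View pics/w4.png

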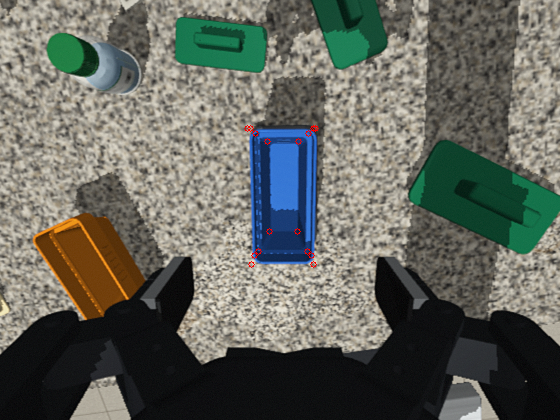

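```bash
python3 -m pendant '[[[-0.005,0,-0.059],[-0.0303,0.0123,0.007],0.085],[[-0.005,0,-0.059],[-0.031,0.0104,0.007],0.085],[[-0.005,0,-0.059],[-0.0316,0.0085,0.007],0.085],[[-0.005,0,-0.059],[-0.032,0.0066,0.007],0.085],[[-0.005,0,-0.059],[-0.0324,0.0047,0.007],0.085],[[-0.005,0,-0.059],[-0.0326,0.0027,0.007],0.085],[[-0.005,0,-0.04],[-0.03,0.0008,0.007],0.085],[[0,0,0],[0,0,0],0.085]]'
python3 - <<'E'
from h import *
wristfit('w5','res',(441.,281.,.235),0,'res_amber')
plan([441,281,80],-76.6,4)
E
```

```text
t: 10.33
position: [434.3, 281.8, 145.8]
tcp_rot: [[0.225, -0.974, -0.019], [-0.974, -0.225, -0.004], [-0.0, 0.02, -1.0]]
ft_force: [-0.5, 0.2, 0.3]
finger_gap: 0.994
res_amber []
dist 67.1 rot/row deg 0.37
[[0.005, -0.001, -0.004], [-0.0012, -0.0019, 0.0166]]
[[0.005, -0.001, -0.004], [-0.0011, -0.0018, 0.0166]]
[[0.005, -0.001, -0.004], [-0.0011, -0.0017, 0.0166]]
[[0.005, -0.001, -0.004], [-0.0011, -0.0016, 0.0167]]
```

View pics/w5.png

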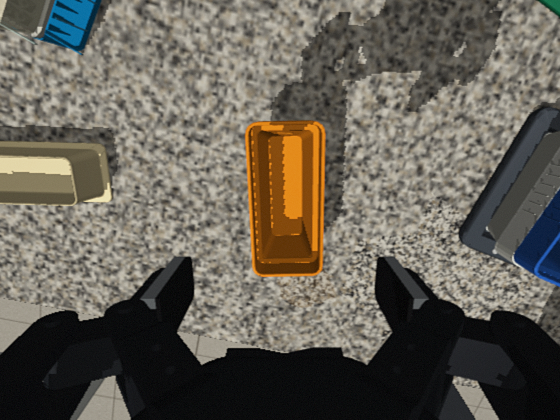

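Amber is centred at about (286,198), between the fingers. The network missed it this time, so I'll segment it by colour.

```bash
cat >> h.py <<'E'
def colfit(tag,model,guess,z,lo,hi):
    c=optics.camera_params('wrist'); im=optics.capture('wrist'); hsv=cv2.cvtColor(im,cv2.COLOR_BGR2HSV)
    m=cv2.inRange(hsv,lo,hi); m=cv2.morphologyEx(m,cv2.MORPH_CLOSE,np.ones((9,9)))
    n,l,st,ce=cv2.connectedComponentsWithStats(m); g=proj([[guess[0],guess[1],z+40]],c)[0]
    k=min([i for i in range(1,n) if st[i,4]>1500],key=lambda i:np.hypot(*(ce[i]-g))); print(st[k])
    f=fit(model,[((l==k).astype(float),c)],z,guess); print('fit',np.round(f,3),'deg',np.degrees(f[2])); return f
E
python3 - <<'E'
from h import *
f=colfit('x','res',(441.,281.,.235),0,(5,120,40),(25,255,255))
plan([f[0],f[1],60],np.degrees(f[2])-90,4)
E
```

```text
[  235   120    81   157 11700]
fit [4.39952e+02 2.80487e+02 2.42000e-01 2.60000e-02] deg 13.88311872308457
dist 87.7 rot/row deg 0.48
[[0.005, -0.001, -0.007], [-0.0017, -0.0015, 0.0218]]
[[0.005, -0.001, -0.007], [-0.0016, -0.0014, 0.0218]]
[[0.005, -0.001, -0.007], [-0.0016, -0.0013, 0.0218]]
[[0.005, -0.001, -0.007], [-0.0015, -0.0013, 0.0218]]
```

```bash
python3 -m pendant '[[[0.006,0,-0.007],[-0.0017,-0.0015,0.022],0.085],[[0.005,0,-0.007],[-0.0016,-0.0014,0.022],0.085],[[0.005,0,-0.007],[-0.0016,-0.0013,0.022],0.085],[[0,0,0],[0,0,0.016],0.085],[[0,0,0],[0,0,0],0.085],[[0,0,0],[0,0,0],0.085]]'
python3 - <<'E'
from h import *
plan([440.1,280.6,36],-76.1,1)
E
```

```text
t: 10.98
position: [444.0, 266.3, 62.2]
tcp_rot: [[0.217, -0.976, 0.001], [-0.976, -0.217, -0.014], [0.014, 0.002, -1.0]]
ft_force: [1.0, 0.7, 0.4]
finger_gap: 0.994
dist 30.1 rot/row deg 1.59
[[0.002, -0.014, -0.024], [-0.0152, 0.0007, 0.026]]
```

```bash
python3 -m pendant '[[[0.002,-0.014,-0.024],[-0.0145,0.0007,0],0.085],[[0,0,0],[0,0,0],0.085]]'
python3 - <<'E'
from h import *
plan([440.1,280.6,36],-76.1,1)
E
```

```text
t: 11.15
position: [441.2, 279.0, 63.1]
tcp_rot: [[0.238, -0.971, 0.001], [-0.971, -0.238, 0.0], [-0.0, -0.001, -1.0]]
ft_force: [0.5, 1.1, -0.2]
finger_gap: 0.993
dist 27.2 rot/row deg 0.15
[[-0.001, 0.0, -0.002], [-0.0018, 0.0007, 0.0271]]
```

```bash
python3 -m pendant '[[[0,0,-0.002],[-0.0018,0.0007,0.012],0.085],[[0,0,0],[0,0,0.012],0.085],[[0,0,0],[0,0,0],0.085]]'
python3 - <<'E'
from h import *
plan([440.1,280.6,36],-76.1,1)
E
```

```text
t: 11.4
position: [442.3, 282.6, 41.6]
tcp_rot: [[0.24, -0.971, 0.007], [-0.971, -0.24, 0.005], [-0.003, -0.008, -1.0]]
ft_force: [0.4, -0.3, -0.3]
finger_gap: 0.994
dist 6.3 rot/row deg 0.49
[[-0.008, 0.003, 0.0], [0.0014, 0.0026, 0.0056]]
```

```bash
python3 -m pendant '[[[-0.008,0.003,0],[0.0014,0.0026,0.0052],0.085],[[0,0,0],[0,0,0],0.075]]'
python3 - <<'E'
from h import *
plan([440.1,280.6,36],-76.1,1)
E
```

```text
t: 11.57
position: [440.3, 280.7, 36.7]
tcp_rot: [[0.241, -0.971, -0.0], [-0.971, -0.241, 0.001], [-0.001, -0.0, -1.0]]
ft_force: [0.1, 0.3, 0.1]
finger_gap: 0.889
dist 0.7 rot/row deg 0.04
[[-0.0, 0.001, 0.0], [0.0001, 0.0002, 0.0007]]
```

```bash
python3 -m pendant '[[[0,0,0],[0,0,0],0.05],[[0,0,0],[0,0,0],0.045],[[0,0,0],[0,0,0],0.045],[[0,0,0],[0,0,0],0.045],[[0,0,0],[0,0,0],0.045]]' 40
python3 - <<'E'
from h import *
print(ctrl.observe()['finger_gap'])
p=ctrl.observe()['position']; print(p)
overlay('s9',[((124,58,60),(p[0],p[1],np.radians(14)),0,(0,255,255))],[('scene',200,150),('side',210,200)])
f=colfit('x','res',(440.,280.6,.24),0,(5,120,40),(25,255,255))
E
```

```text
t: 11.98
position: [440.9, 280.8, 37.9]
tcp_rot: [[0.24, -0.971, 0.001], [-0.971, -0.24, 0.001], [-0.001, -0.001, -1.0]]
ft_force: [0.3, 0.1, -0.5]
finger_gap: 0.669
0.6690213888662129
[440.90886832 280.78479018  37.90886931]
[  211   139   148   219 28715]
fit [4.40251e+02 2.79838e+02 2.44000e-01 2.39000e-01] deg 13.96014301243246
```

View pics/s9.png

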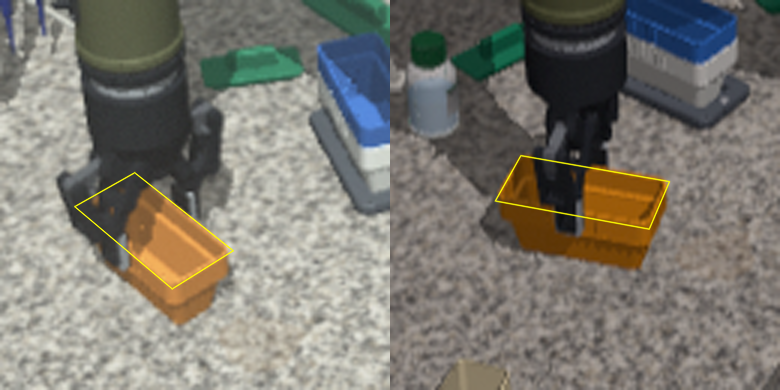

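```bash
python3 -m pendant '[[[0,0,0],[0,0,-0.015],0.045],[[0,0,0],[0,0,-0.03],0.045],[[0,0,0],[0,0,-0.03],0.045],[[0,0,0],[0,0,-0.03],0.045],[[0,0,0],[0,0,-0.03],0.045],[[0,0,0],[0,0,0],0.045]]'
python3 - <<'E'
from h import *
plan([491.8,58.1,165],-100,7)
E
```

```text
t: 12.63
position: [439.3, 279.5, 175.9]
tcp_rot: [[0.24, -0.971, -0.005], [-0.971, -0.24, -0.003], [0.002, 0.005, -1.0]]
ft_force: [0.8, 0.8, 0.5]
finger_gap: 0.671
dist 227.8 rot/row deg 3.41
[[0.001, -0.0, 0.06], [0.0325, 0.0003, 0.0016]]
[[0.001, -0.0, 0.06], [0.0325, -0.0016, 0.0016]]
[[0.001, -0.0, 0.06], [0.0323, -0.0036, 0.0016]]
[[0.001, -0.0, 0.06], [0.032, -0.0055, 0.0016]]
[[0.001, -0.0, 0.06], [0.0317, -0.0074, 0.0016]]
[[0.001, -0.0, 0.06], [0.0312, -0.0092, 0.0016]]
[[0.001, -0.0, 0.06], [0.0306, -0.0111, 0.0016]]
```

```bash
python3 -m pendant '[[[0,0,0.06],[0.0325,0,0.0016],0.045],[[0,0,0.06],[0.0325,-0.0016,0.0016],0.045],[[0,0,0.06],[0.0323,-0.0036,0.0016],0.045],[[0,0,0.06],[0.032,-0.0055,0.0016],0.045],[[0,0,0.06],[0.0317,-0.0074,0.0016],0.045],[[0,0,0.06],[0.0312,-0.0092,0.0016],0.045],[[0,0,0.05],[0.026,-0.01,0.0016],0.045],[[0,0,0],[0,0,0],0.045]]'
python3 - <<'E'
from h import *
plan([491.8,58.1,150],-100,1)
E
```

```text
t: 13.3
position: [493.0, 58.7, 163.5]
tcp_rot: [[-0.177, -0.984, 0.0], [-0.984, 0.177, 0.003], [-0.003, 0.0, -1.0]]
ft_force: [0.2, -0.6, 0.3]
finger_gap: 0.667
dist 13.5 rot/row deg 0.28
[[0.0, 0.003, -0.004], [0.0008, 0.001, 0.0135]]
```

```bash
python3 -m pendant '[[[0,0.003,-0.004],[0.0008,0.001,0.012],0.045],[[0,0,0],[0,0,0.008],0.045],[[0,0,0],[0,0,0],0.045]]'
python3 - <<'E'
from h import *
plan([491.8,58.1,120],-100,1)
s=ctrl.observe(); p=s['position']; yaw=np.arctan2(*s['tcp_rot'][[1,0],0])+np.pi/2
overlay('s10',[((124,58,60),(491.8,58.1,np.radians(-10)),26,(0,0,255)),((124,58,60),(p[0],p[1],yaw),p[2]-37.9,(0,255,255))],[('scene',140,210),('side',140,230)])
E
```

```text
t: 13.55
position: [491.7, 55.2, 141.9]
tcp_rot: [[-0.179, -0.984, -0.001], [-0.984, 0.179, -0.001], [0.001, 0.001, -1.0]]
ft_force: [-0.3, -0.6, 0.3]
finger_gap: 0.668
dist 22.1 rot/row deg 0.3
[[0.001, -0.001, -0.005], [-0.0029, 0.0004, 0.0219]]
```

View pics/s10.png

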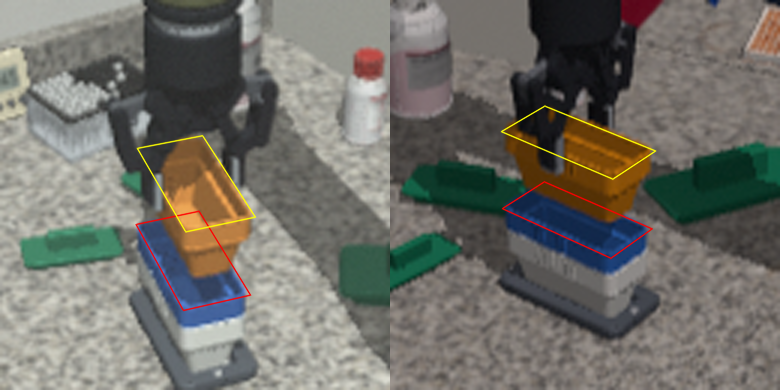

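```bash
python3 -m pendant '[[[0,0,-0.005],[-0.0029,0.0004,0.011],0.045],[[0,0,0],[0,0,0.011],0.045],[[0,0,0],[0,0,0],0.045]]'
python3 - <<'E'
from h import *
plan([491.8,58.1,100],-100,1)
E
```

```text
t: 13.9
position: [493.2, 61.6, 121.4]
tcp_rot: [[-0.168, -0.986, 0.003], [-0.986, 0.168, 0.001], [-0.002, -0.003, -1.0]]
ft_force: [0.1, -0.2, -0.8]
finger_gap: 0.673
dist 21.8 rot/row deg 0.37
[[-0.003, 0.002, 0.005], [0.0038, 0.0008, 0.0214]]
```

```bash
python3 -m pendant '[[[-0.003,0.002,0.005],[0.0035,0.0008,0.01],0.045],[[0,0,0],[0,0,0.006],0.045],[[0,0,0],[0,0,0],0.045]]'
python3 - <<'E'
from h import *
plan([491.8,58.1,92],-100,1)
E
```

```text
t: 14.15
position: [492.5, 60.0, 105.3]
tcp_rot: [[-0.171, -0.985, 0.002], [-0.985, 0.171, 0.001], [-0.001, -0.001, -1.0]]
ft_force: [-0.8, -0.2, -1.2]
finger_gap: 0.669
dist 13.5 rot/row deg 0.21
[[-0.001, 0.001, 0.003], [0.002, 0.0003, 0.0133]]
```

```bash
python3 -m pendant '[[[-0.001,0.001,0.003],[0.002,0.0003,0.006],0.045],[[0,0,0],[0,0,0.003],0.045],[[0,0,0],[0,0,0],0.045]]'
python3 - <<'E'
from h import *
plan([491.8,58.1,92],-100,1)
E
```

```text
t: 14.4
position: [492.0, 58.0, 95.8]
tcp_rot: [[-0.174, -0.985, 0.001], [-0.985, 0.174, 0.0], [-0.0, -0.001, -1.0]]
ft_force: [0.0, 0.4, -1.2]
finger_gap: 0.668
dist 3.8 rot/row deg 0.05
[[-0.001, 0.0, -0.0], [-0.0, 0.0002, 0.0038]]
```

```bash
python3 -m pendant '[[[-0.001,0,0],[0,0,0.004],0.045],[[0,0,0],[0,0,0.003],0.045],[[0,0,0],[0,0,0],0.045]]'
python3 -m pendant '[[[0,0,0],[0,0,0.003],0.045],[[0,0,0],[0,0,0],0.045]]'
python3 -m pendant '[[[0,0,0],[0,0,0.003],0.045],[[0,0,0],[0,0,0],0.045]]'
```

```text
t: 14.65
position: [492.3, 57.9, 88.3]
tcp_rot: [[-0.174, -0.985, 0.0], [-0.985, 0.174, 0.0], [-0.001, -0.0, -1.0]]
ft_force: [-0.2, -0.9, -0.7]
finger_gap: 0.666
t: 14.82
position: [492.6, 57.4, 85.4]
tcp_rot: [[-0.175, -0.985, 0.001], [-0.985, 0.175, 0.0], [-0.0, -0.001, -1.0]]
ft_force: [-0.2, -0.3, -0.2]
finger_gap: 0.672
t: 14.98
position: [493.1, 57.8, 85.1]
tcp_rot: [[-0.174, -0.985, 0.003], [-0.985, 0.174, 0.001], [-0.002, -0.003, -1.0]]
ft_force: [-0.7, -0.4, -1.4]
finger_gap: 0.669
```

```bash
python3 -m pendant '[[[0,0,0],[-0,0.0008,0.004],0.045],[[0,0,0],[0,0,0.003],0.045]]'; python3 - <<'E'
from h import *
overlay('s11',[((124,58,60),(491.8,58.1,np.radians(-10)),48,(0,255,255))],[('scene',140,210),('side',140,230)])
E
```

```text
t: 15.15
position: [493.6, 57.8, 84.0]
tcp_rot: [[-0.175, -0.985, 0.009], [-0.985, 0.175, 0.003], [-0.004, -0.008, -1.0]]
ft_force: [-8.4, 0.3, 43.9]
finger_gap: 0.67
```

View pics/s11.png

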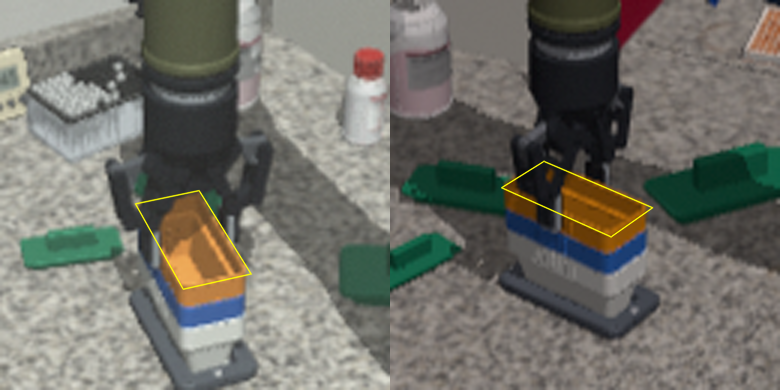

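Seated; now release and back off straight up.

```bash
python3 -m pendant '[[[0.008,0,0],[0,0,-0.002],0.045],[[0,0,0],[0,0,0],0.07],[[0,0,0],[0,0,0],0.085],[[0,0,0],[0,0,0],0.085]]'
python3 -m pendant '[[[0.01,-0.003,0],[0,0,-0.02],0.085],[[0,0,0],[0,0,-0.035],0.085],[[0,0,0],[0,0,-0.035],0.085],[[0,0,0],[0,0,-0.03],0.085],[[0,0,0],[0,0,0],0.085],[[0,0,0],[0,0,0],0.085]]'
python3 - <<'E'
from h import *
overlay('s12',[((124,58,60),(491.8,58.1,np.radians(-10)),48,(0,255,255))],[('scene',140,210),('side',140,230)])
f=colfit('x','res',(491.8,58.1,-.175),48,(5,120,40),(25,255,255))
save('w6',optics.capture('wrist'))
plan([668,-31,160],-79.3,6)
E
```

```text
t: 15.58
position: [494.5, 58.2, 88.2]
tcp_rot: [[-0.174, -0.984, 0.021], [-0.985, 0.174, 0.002], [-0.006, -0.02, -1.0]]
ft_force: [0.2, 0.3, 0.3]
finger_gap: 0.995
t: 16.08
position: [490.3, 57.8, 208.7]
tcp_rot: [[-0.174, -0.984, 0.023], [-0.985, 0.174, 0.003], [-0.007, -0.023, -1.0]]
ft_force: [-0.8, 0.4, -0.8]
finger_gap: 0.994
[  246   129    76   148 10460]
fit [ 4.93338e+02  5.76840e+01 -1.74000e-01  2.10000e-02] deg -9.963145550132408
dist 205.0 rot/row deg 3.46
[[-0.003, 0.0, -0.06], [0.0094, -0.0318, 0.0084]]
[[-0.003, 0.0, -0.06], [0.0113, -0.0312, 0.0083]]
[[-0.003, 0.0, -0.06], [0.0131, -0.0305, 0.0082]]
[[-0.003, 0.0, -0.06], [0.0149, -0.0297, 0.0081]]
[[-0.003, 0.0, -0.06], [0.0167, -0.0287, 0.008]]
[[-0.003, 0.0, -0.06], [0.0184, -0.0277, 0.0079]]
```

View pics/s12.png

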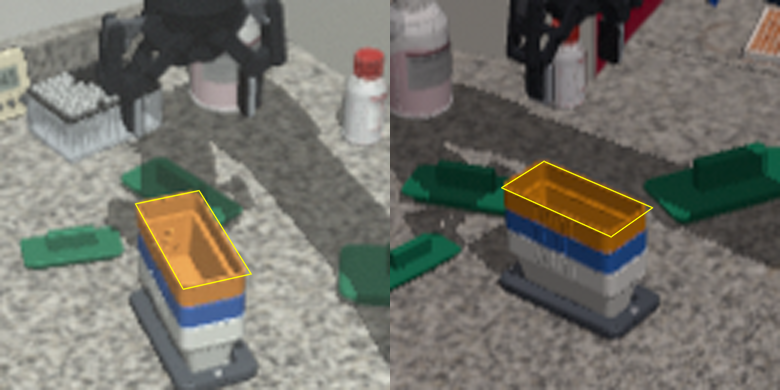

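View pics/w6.png

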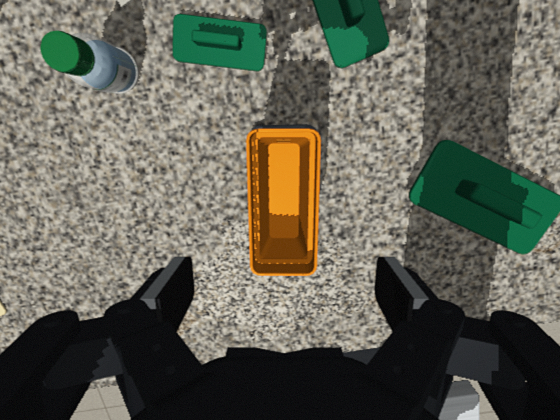

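```bash
python3 -m pendant '[[[-0.003,0,-0.06],[0.0094,-0.0318,0.007],0.085],[[-0.003,0,-0.06],[0.0113,-0.0312,0.007],0.085],[[-0.003,0,-0.06],[0.0131,-0.0305,0.007],0.085],[[-0.003,0,-0.06],[0.0149,-0.0297,0.007],0.085],[[-0.003,0,-0.06],[0.0167,-0.0287,0.007],0.085],[[-0.003,0,-0.05],[0.0184,-0.0277,0.007],0.085],[[0,0,0],[0,0,0],0.085],[[0,0,0],[0,0,0],0.085]]'
python3 - <<'E'
from h import *
wristfit('w7','lid',(668,-31.,.186),0,'stack_lid')
colfit('x','lid',(668,-31.,.186),0,(65,80,20),(90,255,255))
plan([668,-31,70],-79.3,4)
E
```

```text
t: 16.95
position: [665.3, -32.4, 146.7]
tcp_rot: [[0.195, -0.98, -0.028], [-0.981, -0.195, 0.003], [-0.009, 0.027, -1.0]]
ft_force: [-1.3, -0.0, 0.2]
finger_gap: 0.994
stack_lid [(0.94, [144, 185, 113, 83]), (0.88, [282, 189, 66, 134]), (0.48, [339, 351, 18, 12])]
fit [ 6.67364e+02 -2.95830e+01  2.12000e-01  3.20000e-02] deg 12.12574111765557
[ 249  121   67  133 8226]
fit [ 6.66874e+02 -3.04410e+01  2.15000e-01  4.30000e-02] deg 12.309831914825683
dist 78.5 rot/row deg 0.43
[[0.007, 0.002, 0.003], [0.0003, -0.0015, 0.0196]]
[[0.007, 0.002, 0.003], [0.0002, -0.0013, 0.0196]]
[[0.007, 0.002, 0.003], [0.0002, -0.0012, 0.0196]]
[[0.007, 0.002, 0.003], [0.0001, -0.0011, 0.0196]]
```

View pics/w7.png

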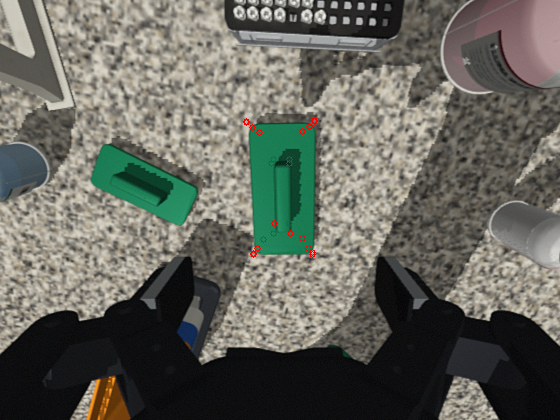

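```bash
python3 - <<'E'
from h import *
plan([667.2,-30.2,60],-77.8,4)
E
python3 -m pendant '[[[0.007,0.002,-0.003],[0,-0.001,0.02],0.06],[[0.007,0.002,-0.003],[0,-0.001,0.02],0.05],[[0.007,0.002,-0.003],[0,-0.001,0.02],0.05],[[0.007,0.002,0],[0,-0.001,0.018],0.05],[[0,0,0],[0,0,0],0.05]]'
python3 - <<'E'
from h import *
plan([667.2,-30.2,40],-77.8,1)
colfit('x','lid',(667,-30.,.212),0,(65,80,20),(90,255,255))
save('w8',optics.capture('wrist'))
plan([667.2,-30.2,40],-77.8,1)
E
```

```text
dist 88.5 rot/row deg 0.45
[[0.007, 0.002, -0.004], [0.0, -0.0014, 0.0221]]
[[0.007, 0.002, -0.004], [-0.0, -0.0012, 0.0221]]
[[0.007, 0.002, -0.004], [-0.0, -0.0011, 0.0221]]
[[0.007, 0.002, -0.004], [-0.0001, -0.0009, 0.0221]]
t: 17.52
position: [664.3, -24.1, 72.0]
tcp_rot: [[0.211, -0.978, 0.005], [-0.978, -0.211, 0.004], [-0.002, -0.006, -1.0]]
ft_force: [-0.5, -0.7, -1.6]
finger_gap: 0.583
dist 32.7 rot/row deg 0.36
[[-0.006, 0.002, -0.001], [0.0066, -0.0014, 0.032]]
[  249   131    90   173 14496]
fit [ 6.66913e+02 -3.06370e+01  2.12000e-01  4.10000e-02] deg 12.130459697296391
dist 35.7 rot/row deg 0.62
[[-0.011, 0.001, -0.001], [0.0058, 0.0013, 0.0352]]
```

View pics/w8.png

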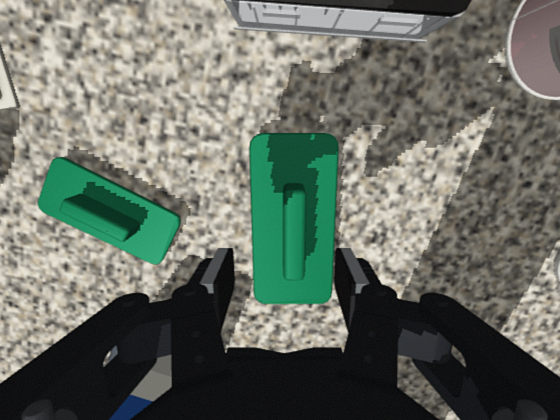

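```bash
python3 -m pendant '[[[-0.01,0.001,0],[0.0058,0.0013,0.015],0.05],[[0,0,0],[0,0,0.015],0.05],[[0,0,0],[0,0,0],0.05]]'
python3 - <<'E'
from h import *
plan([667,-30.4,20],-77.8,1)
E
```

```text
t: 17.87
position: [669.8, -29.9, 47.8]
tcp_rot: [[0.211, -0.977, 0.007], [-0.977, -0.211, 0.0], [0.001, -0.007, -1.0]]
ft_force: [-0.2, 0.0, -0.5]
finger_gap: 0.585
dist 28.0 rot/row deg 0.42
[[-0.007, -0.001, -0.0], [-0.0002, 0.0031, 0.0278]]
```

```bash
python3 -m pendant '[[[-0.007,0,0],[0,0.003,0.013],0.05],[[0,0,0],[0,0,0.01],0.05],[[0,0,0],[0,0,0],0.05]]'
python3 - <<'E'
from h import *
plan([667,-30.4,20],-77.8,1)
E
```

```text
t: 18.12
position: [667.5, -31.1, 23.1]
tcp_rot: [[0.211, -0.978, 0.001], [-0.978, -0.211, -0.002], [0.002, -0.001, -1.0]]
ft_force: [0.2, 0.1, 0.2]
finger_gap: 0.584
dist 3.3 rot/row deg 0.13
[[-0.001, -0.002, -0.001], [-0.0008, 0.0003, 0.0031]]
```

```bash
python3 -m pendant '[[[-0.001,-0.002,0],[-0.0006,0.0003,0.001],0.03],[[0,0,0],[0,0,0],0.01],[[0,0,0],[0,0,0],0.003],[[0,0,0],[0,0,0],0.003],[[0,0,0],[0,0,0],0.003],[[0,0,0],[0,0,0],0.003]]' 40
python3 -m pendant '[[[0,0,0],[0,0,0],0.003]]'
python3 - <<'E'
from h import *
plan([667,-30.4,22],-77.8,1)
save('w9',optics.capture('wrist'))
E
```

```text
t: 18.62
position: [667.2, -30.5, 22.0]
tcp_rot: [[0.21, -0.978, -0.0], [-0.978, -0.21, 0.0], [-0.0, 0.0, -1.0]]
ft_force: [-0.3, -0.4, -0.4]
finger_gap: 0.155
t: 18.7
position: [667.3, -30.5, 22.2]
tcp_rot: [[0.21, -0.978, 0.0], [-0.978, -0.21, 0.0], [-0.0, -0.0, -1.0]]
ft_force: [0.4, 0.2, -1.6]
finger_gap: 0.152
dist 0.4 rot/row deg 0.06
[[-0.0, 0.0, -0.001], [-0.0002, 0.0003, 0.0002]]
```

View pics/w9.png

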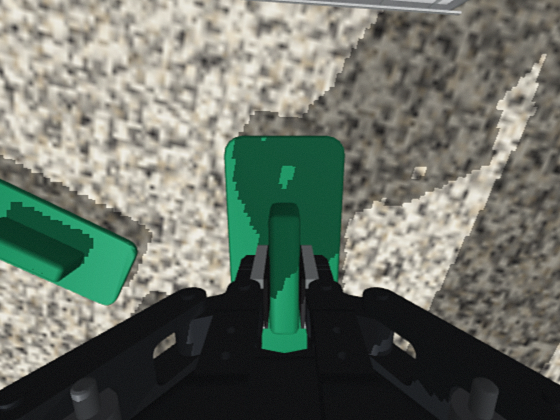

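```bash
python3 -m pendant '[[[0,0,0],[0,0,-0.015],0.003],[[0,0,0],[0,0,-0.03],0.003],[[0,0,0],[0,0,-0.03],0.003],[[0,0,0],[0,0,-0.03],0.003],[[0,0,0],[0,0,-0.03],0.003],[[0,0,0],[0,0,0],0.003]]'
python3 - <<'E'
from h import *
plan([492.8,57.8,165],-100,7)
save('w10',optics.capture('wrist'))
E
```

```text
t: 19.25
position: [666.1, -30.5, 165.8]
tcp_rot: [[0.211, -0.978, -0.003], [-0.978, -0.211, 0.0], [-0.001, 0.003, -1.0]]
ft_force: [0.6, -0.8, -0.3]
finger_gap: 0.15
dist 194.5 rot/row deg 3.16
[[0.0, 0.0, 0.055], [-0.0175, 0.0215, 0.0002]]
[[0.0, 0.0, 0.055], [-0.0163, 0.0225, 0.0002]]
[[0.0, 0.0, 0.055], [-0.0151, 0.0233, 0.0002]]
[[0.0, 0.0, 0.055], [-0.0138, 0.0241, 0.0002]]
[[0.0, 0.0, 0.055], [-0.0124, 0.0249, 0.0001]]
[[0.0, 0.0, 0.055], [-0.011, 0.0255, 0.0001]]
[[0.0, 0.0, 0.055], [-0.0096, 0.0261, 0.0001]]
```

View pics/w10.png

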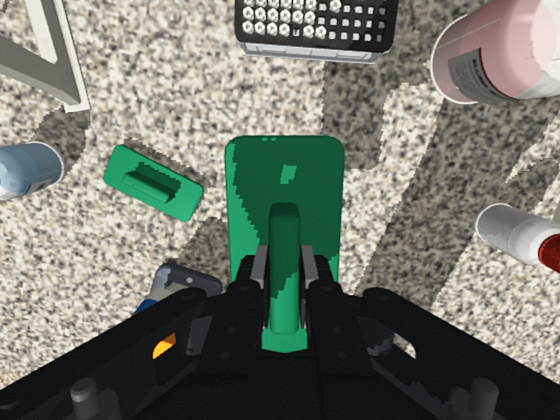

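```bash
python3 -m pendant '[[[0,0,0.055],[-0.0175,0.0215,0],0.003],[[0,0,0.055],[-0.0163,0.0225,0],0.003],[[0,0,0.055],[-0.0151,0.0233,0],0.003],[[0,0,0.055],[-0.0138,0.0241,0],0.003],[[0,0,0.055],[-0.0124,0.0249,0],0.003],[[0,0,0.055],[-0.011,0.0255,0],0.003],[[0,0,0.055],[-0.0085,0.023,0],0.003],[[0,0,0],[0,0,0],0.003]]'
python3 - <<'E'
from h import *
plan([492.8,57.8,150],-100,1)
s=ctrl.observe(); c=optics.camera_params('wrist')
for uv in [(226,160),(343,160),(285,135.5),(284,136)]:
    print(s['tcp_rot'].T@(back(uv,s['position'][2]-22+16,c)-s['position']))
p=s['position']; yaw=np.arctan2(*s['tcp_rot'][[1,0],0])+np.pi/2
overlay('s13',[((124,58,60),(492.8,57.8,np.radians(-10)),48,(0,0,255)),((124,58,16),(p[0],p[1],yaw),p[2]-22,(0,255,255))],[('scene',120,210),('side',120,230)])
E
```

```text
t: 19.97
position: [484.1, 58.1, 163.8]
tcp_rot: [[-0.195, -0.981, -0.009], [-0.981, 0.195, -0.001], [0.003, 0.009, -1.0]]
ft_force: [-0.5, -0.2, -1.1]
finger_gap: 0.151
dist 16.3 rot/row deg 1.37
[[0.009, -0.003, -0.022], [-0.0014, -0.0087, 0.0137]]
[-26.85074182 -51.19039148   5.46216874]
[ 28.82602525 -51.1637738    5.63968697]
[  1.20527458 -62.54737814   5.45109043]
[  0.73975779 -62.3204391    5.45161464]
```

View pics/s13.png

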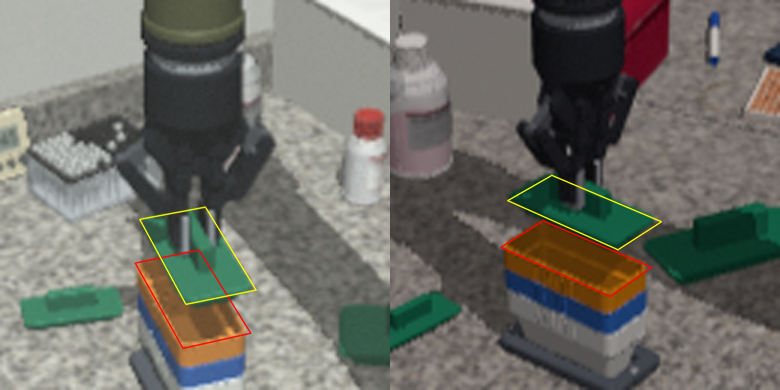

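```bash
python3 -m pendant '[[[0.009,-0.003,-0.022],[-0.0014,-0.0087,0.01],0.003],[[0,0,0],[0,0,0.006],0.003],[[0,0,0],[0,0,0],0.003]]'
python3 - <<'E'
from h import *
plan([492.8,57.8,135],-100,1)
E
```

```text
t: 20.32
position: [502.4, 54.4, 147.0]
tcp_rot: [[-0.172, -0.985, 0.013], [-0.985, 0.172, -0.001], [-0.001, -0.013, -1.0]]
ft_force: [0.0, 0.3, -0.3]
finger_gap: 0.154
dist 15.8 rot/row deg 0.73
[[-0.013, 0.001, 0.002], [-0.0017, 0.0102, 0.0119]]
```

```bash
python3 -m pendant '[[[-0.013,0,0.002],[-0.0025,0.0095,0.005],0.003],[[0,0,0],[0,0,0.002],0.003],[[0,0,0],[0,0,0],0.003]]'
python3 - <<'E'
from h import *
plan([492.8,57.8,132],-100,1)
E
```

```text
t: 20.57
position: [494.3, 57.3, 137.8]
tcp_rot: [[-0.177, -0.984, -0.002], [-0.984, 0.177, 0.001], [-0.0, 0.002, -1.0]]
ft_force: [0.1, 0.4, -1.0]
finger_gap: 0.154
dist 6.0 rot/row deg 0.21
[[0.002, 0.0, -0.003], [-0.0003, 0.0015, 0.0058]]
```

```bash
python3 -m pendant '[[[0.002,0,-0.003],[-0.0003,0.0015,0.004],0.003],[[0,0,0],[0,0,0.003],0.003],[[0,0,0],[0,0,0],0.003]]'
python3 - <<'E'
from h import *
plan([492.8,57.8,124],-100,1)
s=ctrl.observe(); p=s['position']; yaw=np.arctan2(*s['tcp_rot'][[1,0],0])+np.pi/2
overlay('s14',[((124,58,60),(492.8,57.8,np.radians(-10)),48,(0,0,255)),((124,58,16),(p[0],p[1],yaw),p[2]-22,(0,255,255))],[('scene',120,210),('side',120,230)])
E
```

```text
t: 20.82
position: [492.6, 57.6, 129.9]
tcp_rot: [[-0.174, -0.985, -0.0], [-0.985, 0.174, 0.0], [-0.0, 0.0, -1.0]]
ft_force: [0.3, -0.4, 0.3]
finger_gap: 0.153
dist 5.9 rot/row deg 0.01
[[0.0, 0.0, -0.0], [-0.0002, -0.0002, 0.0059]]
```

View pics/s14.png

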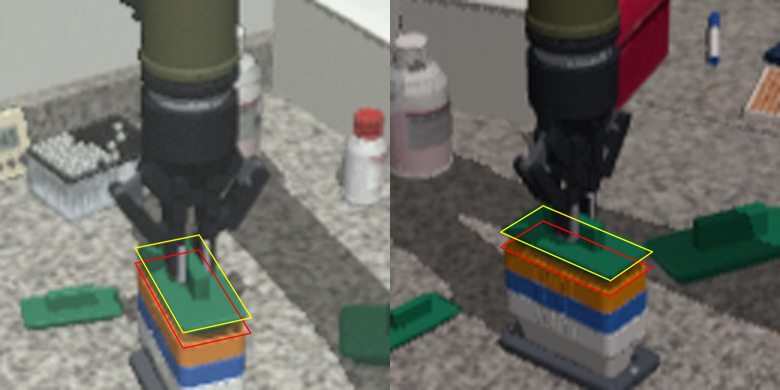

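Well aligned; lowering slowly.

```bash
python3 -m pendant '[[[0,0,0],[0,0,0.004],0.003],[[0,0,0],[0,0,0.003],0.003],[[0,0,0],[0,0,0],0.003]]'
python3 -m pendant '[[[0,0,0],[0,0,0.003],0.003],[[0,0,0],[0,0,0],0.003]]'
python3 -m pendant '[[[0,0,0],[0,0,0.003],0.003],[[0,0,0],[0,0,0],0.003]]'
```

```text
t: 21.17
position: [493.3, 57.7, 123.2]
tcp_rot: [[-0.174, -0.985, 0.002], [-0.985, 0.174, 0.0], [-0.001, -0.002, -1.0]]
ft_force: [0.9, -0.5, 0.3]
finger_gap: 0.155
t: 21.33
position: [493.4, 57.8, 119.9]
tcp_rot: [[-0.174, -0.985, 0.002], [-0.985, 0.174, 0.0], [-0.001, -0.002, -1.0]]
ft_force: [-0.1, 0.4, 0.2]
finger_gap: 0.15
t: 21.5
position: [493.8, 57.8, 117.1]
tcp_rot: [[-0.174, -0.985, 0.003], [-0.985, 0.174, 0.001], [-0.001, -0.003, -1.0]]
ft_force: [0.1, 0.0, 1.9]
finger_gap: 0.153
```

```bash
python3 -m pendant '[[[-0.003,0,0],[0,0.0006,0.003],0.003],[[0,0,0],[0,0,0.002],0.003]]'
python3 - <<'E'
from h import *
overlay('s15',[((124,58,16),(492.8,57.8,np.radians(-10)),96,(0,255,255))],[('scene',120,210),('side',120,230)])
E
```

```text
t: 21.67
position: [493.9, 57.8, 116.7]
tcp_rot: [[-0.175, -0.985, 0.003], [-0.985, 0.175, 0.002], [-0.003, -0.002, -1.0]]
ft_force: [-5.0, 0.4, 23.8]
finger_gap: 0.153
```

View pics/s15.png

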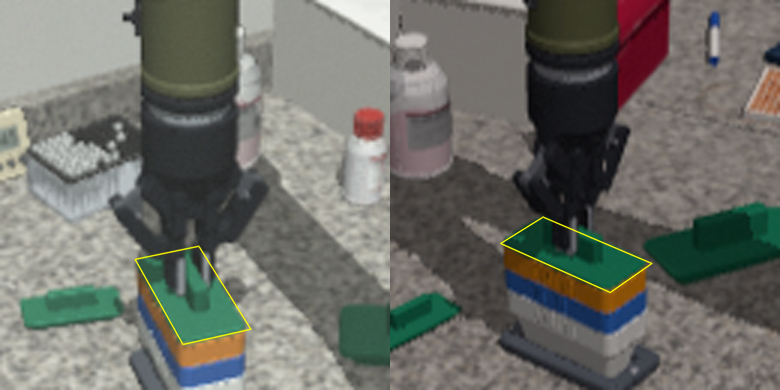

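Seated. Relieve, open and retreat straight up.

```bash
python3 -m pendant '[[[0.003,0,0],[0,0,-0.001],0.003],[[0,0,0],[0,0,0],0.03],[[0,0,0],[0,0,0],0.05],[[0,0,0],[0,0,0],0.06]]'
python3 -m pendant '[[[0,0,0],[0,0,-0.012],0.06],[[0,0,0],[0,0,-0.03],0.06],[[0,0,0],[0,0,-0.03],0.06],[[0,0,0],[0,0,-0.03],0.06],[[0,0,0],[0,0,0],0.06],[[0,0,0],[0,0,0],0.06]]'
python3 - <<'E'
from h import *
overlay('s16',[],[('scene',130,210),('side',130,230)])
colfit('x','lid',(492.8,57.8,-.174),96,(65,80,20),(90,255,255))
im=optics.capture('wrist'); save('w11',im)
E
```

```text
t: 22.1
position: [494.4, 57.9, 119.0]
tcp_rot: [[-0.175, -0.985, 0.009], [-0.985, 0.175, 0.003], [-0.004, -0.008, -1.0]]
ft_force: [0.4, 0.7, 0.4]
finger_gap: 0.572
t: 22.6
position: [492.5, 57.4, 221.4]
tcp_rot: [[-0.175, -0.985, 0.001], [-0.985, 0.175, 0.001], [-0.001, -0.001, -1.0]]
ft_force: [-0.3, -0.2, 0.2]
finger_gap: 0.702
[ 248  127   72  142 9571]
fit [ 4.94826e+02  5.72120e+01 -1.77000e-01  4.00000e-02] deg -10.126497050502019
```

View pics/s16.png

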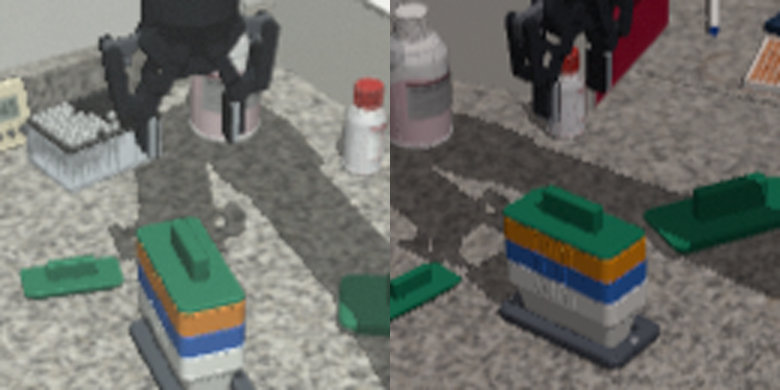

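View pics/w11.png

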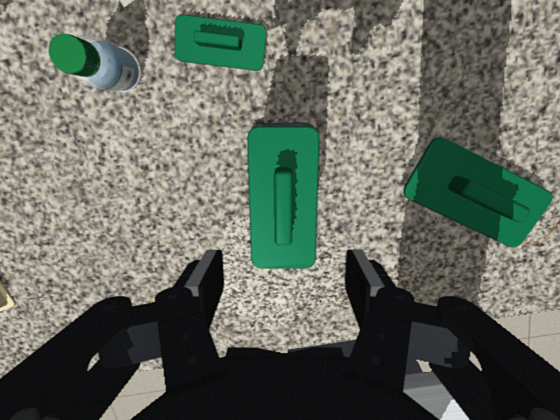

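```bash
python3 -m pendant '[[[0,0,0],[0,0,0],0.06],[[0,0,0],[0,0,0],0.06]]'; python3 -c "
from bench import job; print(job.finish_job())"
```

```text
t: 22.97
position: [490.3, 57.0, 217.9]
tcp_rot: [[-0.175, -0.985, -0.006], [-0.985, 0.175, -0.0], [0.002, 0.006, -1.0]]
ft_force: [-0.6, -0.5, 0.1]
finger_gap: 0.698
the job is handed in; nothing more can be done
None
```

The stack is finished and handed in at about 23 s: blue is nested in white, amber in blue, and the middle-sized green lid sits on amber. I released each piece only after it was seated, and no verdict was reported.

- **Seating:** I pressed each piece down until it met resistance before letting go. The wrist force peaked at about 69 N for blue, 44 N for amber and 24 N for the lid, against the 120 N limit.
- **Final pictures:** The three collars show as even bands, the lid lies flat and flush, and the white reservoir is still in its cradle. The gripper is open, about 100 mm above the lid. Both small bottles looked upright where they were; I judged that by eye and did not measure it.
- **Disagreements:** The wrist camera put amber at (493.3, 57.7) and the lid at (494.8, 57.2), while the arm's readings when setting them down were about (493.6, 57.8) and (493.9, 57.8). That is about 1 mm and well inside the 4 mm limit.
- **Checks that failed:** The network missed amber in one wrist picture, so I found it by colour instead. Re-fits of white and blue from the fixed cameras while the gripper blocked part of the view were poor, so I ignored them.

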